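Fetch a dropped knob from under the bench shelf

ROBOT

A 6-joint arm with a two-finger parallel gripper is mounted at the origin on a cart in front of the work surface, level with it; the furniture and walls round the work are solid. World frame = base frame: x ahead of the robot, y to its left, z up, the work surface at z = 0. Lengths are in m, angles in rad, forces in N, time in s.
With the tool pointing down it reaches from about 0.275 to 0.725 m from the base axis. Payload 15.9 kg.
Tool frame: the origin (TCP) lies at the centre of the arm's flange, where the gripper is bolted on; the fingertips stand 173 mm ahead of it and the grasp point (between the pads) lies bot.hold_point_z ahead of it (bot.hold_point_z is the distance from the TCP to the grasp point, in m); z points along the fingers, x is the direction in which the jaws open and shut, and the axes are right-handed (so a half turn about z gives the same grasp; the last joint's range is limited). The gripper opens to 85 mm and grips with 20 to 120 N. Pads are 22 mm wide; open, the fingers measure 114 mm over their backs; the gripper's body (76 mm by 85 mm) begins 54 mm behind the grasp point. The pads swing forward as they close: fully open they stand 13 mm farther back than shut.
Start: joints at [1.191, 0.213, -0.034, 1.323, 0, 1.571], TCP at [0.185, 0.464, 0.405] pointing down, gripper open.
Joint ranges: [-2.98, 2.98], [-0.74, 1.72], [-1.14, 1.35], [-2.1, 2.04], [-1.57, 1.44], [-3.14, 3.14]. Speed limits (rad/s): [1.89, 1.89, 2.39, 2.57, 3.14, 3.14].

INTERFACE

Orientations are given as a unit quaternion [x, y, z, w].
In Python, from bench import bot, eyes, close_job gives the robot as it stands.
- The arm moves only by the tool send_rows, never from a script. Its argument "moves" is a list of rows, each a list of 5 numbers: the opening, from 0 (shut) to 1 (fully open), then the shift along the tool's x, y, z in m, then the turn about the tool's z in rad. In form: [[claw, x, y, z, spin], ...]. A call has 1 to 12 rows; each row is the pose to reach, as a shift and turn from the pose commanded when the call began, along the tool's axes at that moment; what a row does not reach only later rows make up. A row lasts 1/10 s, in which the tool goes at most 50 mm and 8.59 degrees, less where a joint would pass 70% of its speed; a pose out of reach is approached as far as the arm can. A call with a gripper value outside its range is refused whole. The fingers move at their own pace and stop on an object; "grip_force" is the grip in N (left out, the last holds). Time passes only in rows, so rows that repeat a pose let the fingers close. It gives the time, the measured TCP pose, the force and the opening at its end, in the units of the state.
- bot.sense(): the state, without advancing time (a new reading comes with each control period).
- eyes.capture(name): name is "scene" or "top" or "wrist"; returns the picture (400x640x3 uint8, red, green, blue); there is no depth.
- eyes.get_calibration(name): a dict with "intrinsics" (3x3 intrinsics, pixels), "k1" (the pictures are not rectified: a ray, as slopes to the right and down, at radius r is drawn at 1 + k1 r^2 times it, then the intrinsics apply), "extrinsics" (4x4, takes a point from world to camera coordinates). Camera axes: x right, y up, looking along -z (the intrinsics and any distortion apply to the point x, -y, -z); pixel columns grow to the right and rows downward; lengths in m; the calibration is good to about 2 mm. A picture is of the moment at which its call begins: read the wrist's pose just before it. get_calibration takes no time and is no camera call; for the wrist camera it gives the pose at the moment of the call.
- close_job(): hands the job in, once; it reports no verdict.
The state is a dict: "time": time; "qpos": joint angles; "joint_vel": joint speeds; "effort": joint torques, N m; "tool_pos": TCP position; "ee_rot": TCP orientation; "wrist_force": force on the tool from outside, world axes, zero at the start; "moment": the same for the moment, N m; "finger_gap": finger opening in m.
Only numpy, scipy, OpenCV 4.12 (cv2) and the standard library are available. Lean on these libraries where they do the work, as an engineer would, in place of code of your own. Each camera call takes 0.05 s, during which the arm holds its last target. There are 200 camera calls.

TASK

The spare knurled knob has been dropped under the low clear shelf. Hold the flat hooked probe by its upright handle, reach under the shelf with it and drag the knob out until it is clear of both decks, lay the probe back flat on the bench with its hook out from under the shelf, then set the knob down gently in the small square open steel tray. Do not reach under for the knob with the fingers, do not knock the shelf, and leave the bottle, vial and tube on it standing where they are.

Things in the scene. Friction and masses are not known exactly. Their poses are not given: they have to be found in the camera images.
- shelf: Fixed clear shelf, 220 mm wide, white 8 mm end panels. Origin on the bench under the middle of the LOWER deck's front edge; x inward (away from the robot), y left along the front, z up. Lower deck: x 0 to 140 mm, underside z 45, top z 53. Upper deck: x -30 to 140 mm (overhangs), underside z 185, top z 193. Panels: |y| 102 to 110 mm, x 0 to 140. Open below at front and back.
- shelf_overhang (a point): Middle of the upper deck's front lower edge (shelf frame x -30 mm, z 185 mm), axes as the shelf. An upright hand meets this deck when the probe is pushed in; a hand leaning back to the robot by about 30 degrees (fingers down and inward) stays clear.
- probe_grip (a point): Grip point in the black upright handle of the loose flat probe (0.12 kg), on the handle's axis, 56 mm above the underside. x along the blade to the hook, y to the side where the hook stands out, z up. Handle 20 (x) by 14 mm (y), from 4 to 82 mm height: pinch across y. Foot plate under it 40 x 40 x 4 mm; blade 14 mm wide, 4 mm thick, flat on the bench.
- probe_hook (a point): Point in the hook's pocket: 118 mm from the handle axis along x, 23.5 mm along y, 6 mm high; same axes. A knob touching the lip is centred here. Lip 12 mm tall, from the handle axis x 130 to 135, y -7 to 45 mm; its end is turned back to the handle (y 40 to 45, x 124 to 135 mm). Pocket 33 mm wide (y 7 to 40), open toward the handle.
- knob_center (a point): The loose grey knurled knob (18 g), a disc 24 mm across and 9 mm high with a hub 10 mm across up to 16 mm; point on its axis 8 mm above its underside, z axis up. It stands on the bench under the lower deck, in the shelf's left half, 55 to 75 mm behind the lower deck's front edge.
- tray_in (a point): Centre of the inner floor of the loose empty square steel tray (0.25 kg), 100 x 100 x 18 mm outside, walls 3 mm, small lips on two rims, floor 3 mm thick (this point is 3 mm above the bench). Axes parallel to the tray's sides, z up.
- reagent_bottle: Loose bottle with dark cap, 49 mm across, 94 mm tall, standing on the shelf's lower deck; origin at the centre of its underside. Leave alone.
- vial_a: Loose small capped vial, 22 mm across, 51 mm tall, standing on the lower deck; origin at the centre of its underside. Leave alone.
- tube_50: Loose capped tube, 34 mm across, 110 mm tall, standing on the lower deck; origin at the centre of its underside. Leave alone.

How it is judged:
On the way, in this order (a step that is already met when the one before it is completed fails the run):
1. the probe, held in the fingers, has its hook in under the lower deck (contact force between the fingers and probe above 0.5 N and x of probe_hook in the frame of shelf above 0.04 m and height (world z) of probe_hook below 0.04 m), for 0.1 s.
2. the knob has been dragged out clear of the shelf (its centre at least 12 mm in front of the upper deck) while the probe is held and the fingers do not touch the knob (contact force between the fingers and probe above 0.5 N and x of knob_center in the frame of shelf below -0.042 m and contact force between the fingers and knob below 0.1 N and height (world z) of knob_center below 0.02 m), for 0.1 s.
3. the probe is let go, lying flat on the bench with its hook out from under the shelf (contact force between the fingers and probe below 0.1 N and linear speed of probe below 0.02 m/s and height (world z) of probe_grip below 0.062 m and angle between probe_grip's own z axis and vertical below 0.1 rad and x of probe_hook in the frame of shelf below -0.01 m), for 0.2 s.
At the end, for the whole second after the job is handed in: The knob rests on the tray floor, centre within 38 mm of the tray centre along each side and 50 mm in all; the probe lies flat on the bench (within 0.1 rad), the middle of its hook pocket at least 10 mm in front of the lower deck; both let go and at rest (all of step 3 and horizontal distance between knob_center and tray_in below 0.05 m and x of knob_center in the frame of tray_in between -0.038 and 0.038 m and y of knob_center in the frame of tray_in between -0.038 and 0.038 m and z of knob_center in the frame of tray_in between 0 and 0.016 m and linear speed of knob below 0.02 m/s and contact force between the fingers and knob below 0.1 N); the robot touches nothing.
It fails at once if the bottle, vial or tube on the shelf is shifted by more than 25 mm or tipped (distance of any of reagent_bottle, vial_a, tube_50 from where it was at the start of the episode above 0.025 m or angle between any of reagent_bottle, vial_a, tube_50's own z axis and vertical above 0.4 rad).
It fails at once if the fingers touch the knob while it is still under the lower deck (contact force between the fingers and knob above 0.3 N and x of knob_center in the frame of shelf above 0 m).
It fails at once if the arm or hand knocks hard against the shelf (over 20 N) (contact force between any of the arm, the fingers and shelf above 20 N).
It fails at once if the knob is dropped or flung (faster than 0.9 m/s while not in the fingers) (linear speed of knob above 0.9 m/s and contact force between the fingers and knob below 0.1 N).
It also fails if it takes over 58 s, if anything falls off the work surface, if the arm or the gripper's body presses on something with over 40 N, if the wrist force passes 120 N, or if a joint passes its speed limit or range.

## Working session

There is one attempt and no reset: what is moved stays moved. The work goes in short steps, Python scripts to look and compute and a tool call to move; the robot and the scene stay as the last step left them, time stands still between calls to the robot, and variables do not carry over. Pictures are saved under pics/ and viewed, about 8 in all and at most 12, crops included, and the job is handed in when it is done.

Besides the shell and the picture viewer there is one more tool, called by a JSON object that holds its "api" and its "payload", one argument or row to a line. send_rows: Moves the arm, as the interface text tells. Its arguments: {"type":"object","properties":{"moves":{"type":"array"},"grip_force":{"type":"number"}},"required":["moves"]}

```bash
mkdir -p pics; ls; python3 - <<'E'
from bench import bot, eyes
import cv2, numpy as np
s=bot.sense(); print(s, bot.hold_point_z)
ims=[]
for n in("scene","top","wrist"):
    im=eyes.capture(n); cv2.imwrite(f"pics/{n}0.png",im[:,:,::-1])
    c=eyes.get_calibration(n); print(n,np.round(c["intrinsics"],1).tolist(),c["k1"],np.round(c["extrinsics"],3).tolist())
E
```

```text
pics
{'time': 0.0, 'qpos': array([ 1.19098624e+00,  2.13342158e-01, -3.50555844e-02,  1.32348456e+00,
       -1.29128544e-06,  1.57078820e+00]), 'joint_vel': array([ 0.00044139,  0.00036613, -0.00094362,  0.00059803,  0.00012917,
        0.00105393]), 'effort': array([-3.15905090e-03, -6.86159062e+01,  4.87119198e+01,  1.76118733e-02,
       -3.60173326e-04,  3.38175175e-05]), 'tool_pos': array([0.18531872, 0.46423345, 0.40422444]), 'ee_rot': array([ 8.27869601e-01,  5.60920341e-01, -4.49164104e-04,  3.05104227e-04]), 'wrist_force': array([-0.06236738, -0.69059157,  1.28502358]), 'moment': array([ 0.01257204, -0.027364  , -0.03274311]), 'finger_gap': 0.08536232673091466} 0.1547
scene [[513.4, 0.0, 327.2], [0.0, 513.4, 196.5], [0.0, 0.0, 1.0]] -0.03024664006351621 [[0.224, -0.975, 0.007, -0.241], [0.394, 0.097, 0.914, -0.349], [-0.892, -0.202, 0.405, -0.503], [0.0, 0.0, 0.0, 1.0]]
top [[425.1, 0.0, 317.2], [0.0, 425.1, 205.5], [0.0, 0.0, 1.0]] -0.07869793413399849 [[-0.022, -1.0, 0.002, -0.11], [0.77, -0.016, 0.638, -0.538], [-0.638, 0.016, 0.77, -0.576], [0.0, 0.0, 0.0, 1.0]]
wrist [[321.2, 0.0, 320.2], [0.0, 321.2, 199.0], [0.0, 0.0, 1.0]] -0.056524509047529044 [[0.371, 0.929, -0.001, -0.498], [-0.886, 0.354, -0.3, 0.039], [-0.278, 0.112, 0.954, -0.381], [0.0, 0.0, 0.0, 1.0]]
```

View pics/scene0.png

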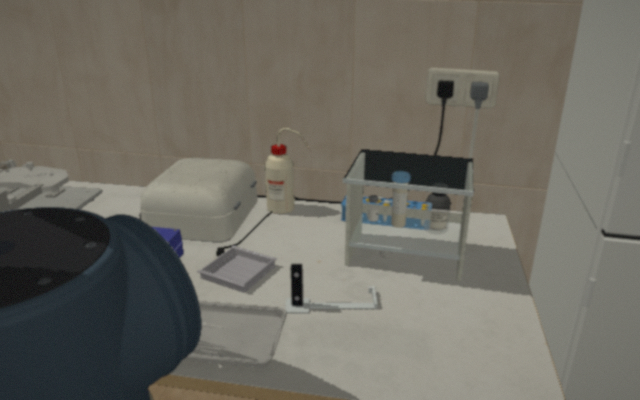

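View pics/top0.png

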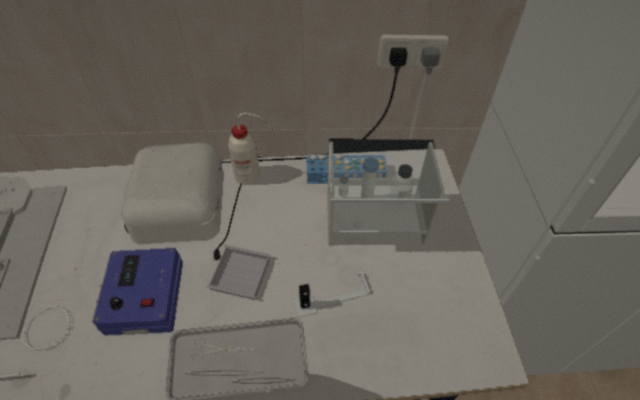

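The two views show the tray near (243,272) in top, the probe handle at (305,295) with its hook tip at (365,283), and the shelf at about (330–440, 140–245). The knob looks to be near (358,226). I'll zoom in for detail.

```bash
python3 - <<'E'
import cv2, numpy as np
a=cv2.imread("pics/top0.png")[190:330,200:460]; b=cv2.imread("pics/scene0.png")[235:325,190:480]
a=cv2.resize(a,(780,420),interpolation=cv2.INTER_CUBIC)
cv2.imwrite("pics/ta.png",a)
b=cv2.imread("pics/top0.png")[130:250,315:455]
cv2.imwrite("pics/tb.png",cv2.resize(b,None,fx=5,fy=5,interpolation=cv2.INTER_CUBIC))
E
```

```text
(no output)
```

View pics/ta.png

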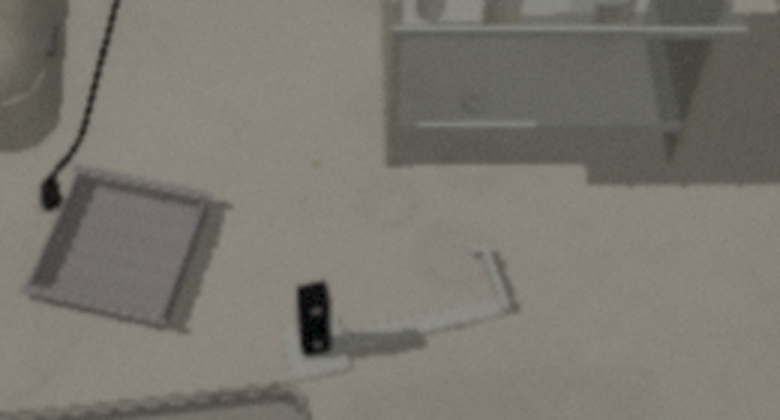

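View pics/tb.png

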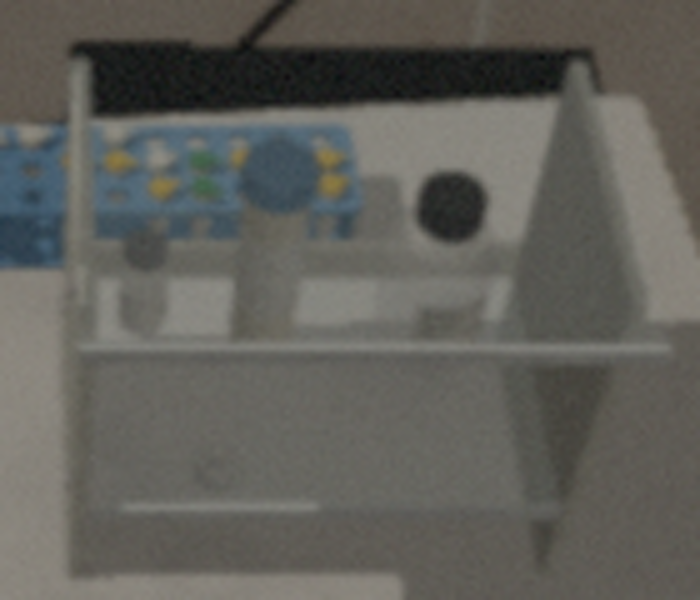

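The crops show the knob through the lower deck at top-pixel ≈(357,224), the shelf's left front foot at (330,245) and the upper-deck front edge on row 200 from column 331 to 449. The probe blade runs from (310,302) to its corner at (372,293), and the lip end is at (361,273). The tray corners are read from the crop. Next I'll turn these into positions.

```bash
cat > h.py <<'E'
import numpy as np, cv2
from bench import bot, eyes
def ray(n,uv,c=None):
    c=c or eyes.get_calibration(n); K=np.array(c["intrinsics"]);E=np.array(c["extrinsics"])
    p=cv2.undistortPoints(np.array(uv,float).reshape(-1,1,2),K,np.array([c["k1"],0,0,0.]))[:,0]
    d=np.c_[p[:,0],-p[:,1],-np.ones(len(p))]@E[:3,:3]
    return -E[:3,:3].T@E[:3,3], d
def onz(n,uv,z,c=None):
    o,d=ray(n,uv,c); return o+d*((z-o[2])/d[:,2])[:,None]
def proj(n,P,c=None):
    c=c or eyes.get_calibration(n); K=np.array(c["intrinsics"]);E=np.array(c["extrinsics"])
    q=np.array(P,float).reshape(-1,3)@E[:3,:3].T+E[:3,3]; q[:,1:]*=-1
    return cv2.projectPoints(q,np.zeros(3),np.zeros(3),K,np.array([c["k1"],0,0,0.]))[0][:,0]
E
python3 - <<'E'
from h import *
np.set_printoptions(suppress=True,precision=4)
tb=lambda *p:[(315+u/5-.4,130+v/5-.4) for u,v in p]
ta=lambda *p:[(200+u/3-.33,190+v/3-.33) for u,v in p]
print("foot",onz("top",tb((72,575),(541,570)),0))
print("deck edge",onz("top",tb((120,507),(318,507)),.053))
print("upper edge",onz("top",tb((80,350),(670,348)),.193))
print("upper lo edge",onz("top",tb((80,356),(670,354)),.185))
print("knob",onz("top",tb((212,470)),.012))
print("lip corner/out end/in end",onz("top",ta((516,308),(490,246),(477,252)),.012))
print("foot plate",onz("top",ta((289,381),(353,366)),.004))
print("tray",onz("top",ta((80,170),(230,205),(186,330),(28,290)),.018))
for n in("top","scene"):
    im=cv2.imread(f"pics/{n}0.png"); m=(im.max(2)<50).astype(np.uint8)
    k,l,st,ce=cv2.connectedComponentsWithStats(m)
    for i in range(1,k):
        if 100<st[i,4]<900 : print(n,st[i],ce[i])
E
```

```text
foot [[ 0.5818 -0.1499  0.    ]
 [ 0.5795 -0.3612  0.    ]]
deck edge [[ 0.5802 -0.1691  0.053 ]
 [ 0.5783 -0.2539  0.053 ]]
upper edge [[ 0.5495 -0.147   0.193 ]
 [ 0.5461 -0.3658  0.193 ]]
upper lo edge [[ 0.5534 -0.1474  0.185 ]
 [ 0.5499 -0.3686  0.185 ]]
knob [[ 0.6302 -0.2157  0.012 ]]
lip corner/out end/in end [[ 0.4544 -0.2314  0.012 ]
 [ 0.5033 -0.2181  0.012 ]
 [ 0.4987 -0.2086  0.012 ]]
foot plate [[ 0.4084 -0.0778  0.004 ]
 [ 0.4183 -0.1202  0.004 ]]
tray [[ 0.5693  0.0751  0.018 ]
 [ 0.5373 -0.0353  0.018 ]
 [ 0.4396 -0.0097  0.018 ]
 [ 0.4712  0.0999  0.018 ]]
top [399 166  12  12 108] [404.7685 171.1852]
top [118 255  21  31 385] [128.5195 270.2805]
top [300 285  10  23 187] [304.2513 295.9412]
top [110 297  13  13 125] [115.816 303.152]
scene [438  81  15  29 263] [444.8821  90.2471]
scene [292 265  10  41 355] [296.5268 284.6366]
```

```bash
python3 - <<'E'
import cv2
b=cv2.imread("pics/scene0.png")[140:320,190:480]
cv2.imwrite("pics/sb.png",cv2.resize(b,(783,486),interpolation=cv2.INTER_CUBIC))
E
```

```text
(no output)
```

View pics/sb.png

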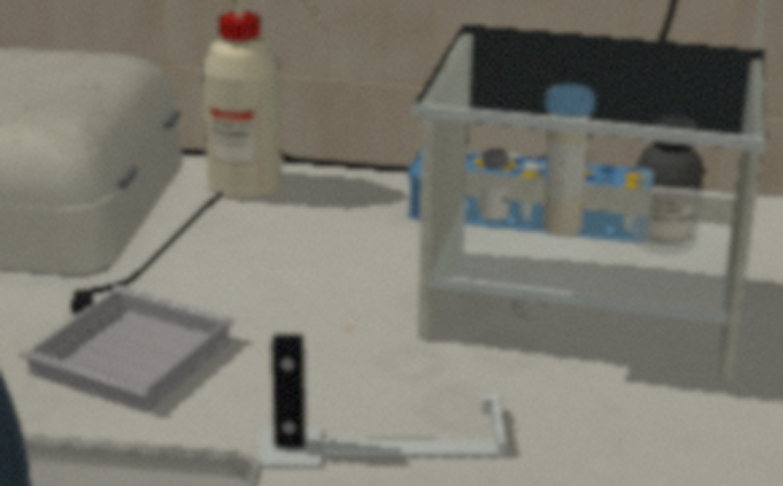

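The moves only allow a turn about the tool's own z, and the task wants a leaning hand. So I'll test in free space what a pose beyond the arm's reach does to the orientation.

{"api": "send_rows", "payload": {
  "moves": [
    [1,0,0,-0.05,0],
    [1,0,0,-0.1,0],
    [1,0,0,-0.15,0],
    [1,0,0,-0.2,0],
    [1,0,0,-0.25,0],
    [1,0,0,-0.3,0],
    [1,0,0,-0.35,0],
    [1,0,0,-0.4,0]
  ]
}}

```text
time: 0.95
tool_pos: [0.1721, 0.4311, 0.6781]
ee_rot: [0.828, 0.561, 0.02, -0.014]
wrist_force: [-0.3, 0.4, 0.6]
finger_gap: 0.0854
```

```bash
python3 - <<'E'
from h import *
np.set_printoptions(suppress=True,precision=4)
s=bot.sense(); print(s["time"],s["qpos"],s["tool_pos"],s["ee_rot"],s["qpos"][1]-s["qpos"][2]+s["qpos"][3])
k=onz("scene",[(381.6,252.6)],.012); print("knob scene",k)
# ray-ray
def tri(a,b):
    o1,d1=ray("top",[a]);o2,d2=ray("scene",[b]);A=np.c_[d1[0],-d2[0]]
    t=np.linalg.lstsq(A,o2-o1,rcond=None)[0];p=o1+d1[0]*t[0];q=o2+d2[0]*t[1];return (p+q)/2,np.linalg.norm(p-q)
print("handle mid",tri((304.25,295.94),(296.53,284.64)))
print("knob",tri((357,223.6),(381.6,252.6)))
sb=lambda *p:[(190+u/2.7-.3,140+v/2.7-.3) for u,v in p]
print("tray",onz("scene",sb((118,291),(232,321),(148,400),(28,357)),.018))
print("feet",onz("scene",sb((421,338),(733,376)),0))
print("hook corner, end",onz("scene",sb((506,452),(488,400)),.012))
E
```

```text
0.95 [ 1.191   0.294   0.8083  2.0362 -0.      1.5708] [0.1721 0.4311 0.6781] [ 0.8276  0.5608  0.0203 -0.0137] 1.5218383942000715
knob scene [[ 0.6284 -0.2137  0.012 ]]
handle mid (array([ 0.4322, -0.0955,  0.0455]), np.float64(0.0008758966840093969))
knob (array([ 0.6296, -0.2146,  0.0119]), np.float64(0.002337507149298573))
tray [[ 0.5687  0.074   0.018 ]
 [ 0.5478 -0.0207  0.018 ]
 [ 0.4412  0.001   0.018 ]
 [ 0.4701  0.0984  0.018 ]]
feet [[ 0.5858 -0.1498  0.    ]
 [ 0.5869 -0.3684  0.    ]]
hook corner, end [[ 0.448  -0.2297  0.012 ]
 [ 0.5013 -0.2105  0.012 ]]
```

Beyond reach the wrist pitch gives way: 1.522 rad, with j4 at its limit. Now I'll check whether pushing further adds lean, and whether the lean persists afterwards.

{"api": "send_rows", "payload": {
  "moves": [
    [1,0,0,-0.1,0],
    [1,0,0,-0.2,0],
    [1,0,0,-0.3,0],
    [1,0,0,-0.4,0],
    [1,0,0,-0.4,0],
    [1,0,0,-0.4,0]
  ]
}}

```text
time: 1.55
tool_pos: [0.1445, 0.362, 0.7092]
ee_rot: [0.827, 0.56, 0.039, -0.026]
wrist_force: [-0.7, 1.4, -1.0]
finger_gap: 0.0855
```

{"api": "send_rows", "payload": {
  "moves": [
    [1,0,0,0.05,0],
    [1,0,0,0.1,0],
    [1,0,0,0.15,0],
    [1,0,0,0.15,0]
  ]
}}

```text
time: 1.95
tool_pos: [0.1498, 0.3753, 0.5563]
ee_rot: [0.827, 0.56, 0.038, -0.026]
wrist_force: [1.1, -0.4, -0.3]
finger_gap: 0.0854
```

```bash
python3 - <<'E'
from h import *
np.set_printoptions(suppress=True,precision=4)
s=bot.sense(); print(s["time"],s["qpos"],s["tool_pos"],s["ee_rot"],s["qpos"][1]-s["qpos"][2]+s["qpos"][3])
E
```

```text
1.95 [ 1.191  -0.011   0.0951  1.5856 -0.      1.5708] [0.1498 0.3753 0.5563] [ 0.827   0.5603  0.0378 -0.0256] 1.4794732276475966
```

The lean persists (0.09 rad), so it can be built up. Tilting the hand carries the flange outward, so I'll push outward and up past the limit.

{"api": "send_rows", "payload": {
  "moves": [
    [1,0.03,0,-0.04,0],
    [1,0.06,0,-0.08,0],
    [1,0.09,0,-0.12,0],
    [1,0.12,0,-0.16,0],
    [1,0.15,0,-0.2,0],
    [1,0.18,0,-0.24,0],
    [1,0.21,0,-0.24,0],
    [1,0.24,0,-0.24,0],
    [1,0.27,0,-0.24,0],
    [1,0.3,0,-0.24,0],
    [1,0.3,0,-0.24,0]
  ]
}}

```text
time: 3.05
tool_pos: [0.2022, 0.5065, 0.675]
ee_rot: [0.826, 0.56, 0.057, -0.039]
wrist_force: [-0.7, 0.7, 0.2]
finger_gap: 0.0853
```

```bash
python3 - <<'E'
from h import *
np.set_printoptions(suppress=True,precision=4)
s=bot.sense(); print(s["time"],s["qpos"],s["tool_pos"],s["ee_rot"],s["qpos"][1]-s["qpos"][2]+s["qpos"][3])
E
```

```text
3.05 [1.191  0.4711 1.0747 2.0359 0.     1.5708] [0.2022 0.5065 0.675 ] [ 0.8259  0.5596  0.0573 -0.0388] 1.43233419171214
```

{"api": "send_rows", "payload": {
  "moves": [
    [1,0.3,0,0,0],
    [1,0.3,0,0,0],
    [1,0.3,0,0,0]
  ]
}}

```text
time: 3.35
tool_pos: [0.2329, 0.5836, 0.6332]
ee_rot: [0.825, 0.559, 0.072, -0.049]
wrist_force: [1.0, 0.2, 0.8]
finger_gap: 0.0854
```

{"api": "send_rows", "payload": {
  "moves": [
    [1,0,0,-0.3,0],
    [1,0,0,-0.3,0],
    [1,0,0,-0.3,0]
  ]
}}

```text
time: 3.65
tool_pos: [0.2035, 0.5097, 0.6979]
ee_rot: [0.823, 0.558, 0.089, -0.06]
wrist_force: [-0.4, -0.4, 0.5]
finger_gap: 0.0852
```

```bash
python3 - <<'E'
from h import *
np.set_printoptions(suppress=True,precision=4)
s=bot.sense(); print(s["time"],s["qpos"],s["tool_pos"],s["ee_rot"],s["qpos"][1]-s["qpos"][2]+s["qpos"][3])
E
```

```text
3.65 [ 1.191   0.4813  1.1625  2.0363 -0.      1.5708] [0.2035 0.5097 0.6979] [ 0.8231  0.5577  0.0891 -0.0604] 1.3550537991794906
```

Each past-limit call adds about 0.04 rad and it sticks. The probe also has to be turned first with an upright hand, and the lean must be along the shelf x. So I'll undo this lean at the inner reach limit first.

{"api": "send_rows", "payload": {
  "moves": [
    [1,-0.04,0,0.03,0],
    [1,-0.08,0,0.06,0],
    [1,-0.12,0,0.09,0],
    [1,-0.16,0,0.12,0],
    [1,-0.2,0,0.15,0],
    [1,-0.24,0,0.18,0],
    [1,-0.28,0,0.19,0],
    [1,-0.3,0,0.19,0]
  ]
}}

```text
time: 4.45
tool_pos: [0.1381, 0.346, 0.5109]
ee_rot: [0.823, 0.558, 0.089, -0.06]
wrist_force: [0.9, -0.2, 1.4]
finger_gap: 0.0855
```

{"api": "send_rows", "payload": {
  "moves": [
    [1,-0.2,0,0,0],
    [1,-0.2,0,0,0],
    [1,-0.2,0,0,0],
    [1,-0.2,0,0,0]
  ]
}}

```text
time: 4.85
tool_pos: [0.0654, 0.1639, 0.4692]
ee_rot: [0.823, 0.558, 0.089, -0.06]
wrist_force: [0.4, -0.5, 1.5]
finger_gap: 0.0852
```

```bash
python3 - <<'E'
from h import *
np.set_printoptions(suppress=True,precision=4)
s=bot.sense(); print(s["time"],s["qpos"],s["tool_pos"],s["ee_rot"],s["qpos"][1]-s["qpos"][2]+s["qpos"][3])
E
```

```text
4.85 [ 1.191  -0.5899 -0.5107  1.4346 -0.      1.5708] [0.0654 0.1639 0.4692] [ 0.8231  0.5577  0.089  -0.0603] 1.3554121833335557
```

{"api": "send_rows", "payload": {
  "moves": [
    [1,0.02,0,0.04,0],
    [1,0.04,0,0.08,0],
    [1,0.06,0,0.12,0],
    [1,0.06,0,0.16,0],
    [1,0.06,0,0.2,0]
  ]
}}

```text
time: 5.35
tool_pos: [0.1038, 0.26, 0.2861]
ee_rot: [0.823, 0.558, 0.089, -0.06]
wrist_force: [0.7, 0.7, -0.6]
finger_gap: 0.085
```

{"api": "send_rows", "payload": {
  "moves": [
    [1,-0.1,0,0,0],
    [1,-0.1,0,0,0],
    [1,-0.1,0,0,0]
  ]
}}

```text
time: 5.65
tool_pos: [0.0658, 0.1648, 0.2639]
ee_rot: [0.823, 0.558, 0.088, -0.06]
wrist_force: [0.7, 1.3, -0.3]
finger_gap: 0.0854
```

```bash
python3 - <<'E'
from h import *
np.set_printoptions(suppress=True,precision=4)
s=bot.sense(); print(s["time"],s["qpos"],s["tool_pos"],s["ee_rot"],s["qpos"][1]-s["qpos"][2]+s["qpos"][3])
E
```

```text
5.65 [ 1.191  -0.5766 -1.0272  0.9071 -0.      1.5708] [0.0658 0.1648 0.2639] [ 0.8232  0.5578  0.0881 -0.0597] 1.3576260438120031
```

{"api": "send_rows", "payload": {
  "moves": [
    [1,-0.1,0,0,0],
    [1,-0.1,0,0,0],
    [1,-0.1,0,0,0]
  ]
}}

```text
time: 5.95
tool_pos: [0.0412, 0.1033, 0.2383]
ee_rot: [0.824, 0.559, 0.075, -0.051]
wrist_force: [-0.2, -0.1, -0.5]
finger_gap: 0.085
```

```bash
python3 - <<'E'
from h import *
np.set_printoptions(suppress=True,precision=4)
s=bot.sense(); print(s["time"],s["qpos"],s["tool_pos"],s["ee_rot"],s["qpos"][1]-s["qpos"][2]+s["qpos"][3])
E
```

```text
5.95 [ 1.191  -0.7431 -1.1272  1.0056 -0.      1.5708] [0.0412 0.1033 0.2383] [ 0.8245  0.5586  0.0748 -0.0507] 1.3897692524893765
```

{"api": "send_rows", "payload": {
  "moves": [
    [1,-0.1,0,0,0],
    [1,-0.1,0,0,0],
    [1,-0.1,0,0,0]
  ]
}}

```text
time: 6.25
tool_pos: [0.0364, 0.0915, 0.234]
ee_rot: [0.826, 0.56, 0.057, -0.039]
wrist_force: [-0.2, 0.1, 0.5]
finger_gap: 0.0854
```

{"api": "send_rows", "payload": {
  "moves": [
    [1,-0.1,0,0,0],
    [1,-0.1,0,0,0],
    [1,-0.1,0,0,0]
  ]
}}

```text
time: 6.55
tool_pos: [0.0266, 0.0801, 0.2324]
ee_rot: [0.828, 0.56, 0.038, -0.023]
wrist_force: [-0.4, 0.1, 0.3]
finger_gap: 0.0854
```

```bash
python3 - <<'E'
from h import *
np.set_printoptions(suppress=True,precision=4)
s=bot.sense(); print(s["time"],s["qpos"],s["tool_pos"],s["ee_rot"],s["qpos"][1]-s["qpos"][2]+s["qpos"][3])
E
```

```text
6.55 [ 1.269  -0.7438 -1.1335  1.0933 -0.0113  1.6503] [0.0266 0.0801 0.2324] [ 0.8276  0.5596  0.0378 -0.023 ] 1.482938168028988
```

{"api": "send_rows", "payload": {
  "moves": [
    [1,-0.06,0,0,0],
    [1,-0.06,0,0,0],
    [1,-0.06,0,0,0]
  ]
}}

```text
time: 6.85
tool_pos: [-0.001, 0.072, 0.2317]
ee_rot: [0.828, 0.56, 0.03, -0.008]
wrist_force: [-0.2, -0.2, 0.0]
finger_gap: 0.0853
```

```bash
python3 - <<'E'
from h import *
np.set_printoptions(suppress=True,precision=4)
from scipy.spatial.transform import Rotation as R
s=bot.sense(); print(s["time"],s["qpos"],s["tool_pos"],s["ee_rot"],s["qpos"][1]-s["qpos"][2]+s["qpos"][3],"\n",R.from_quat(s["ee_rot"]).as_matrix())
E
```

```text
6.85 [ 1.6715 -0.744  -1.1334  1.1386 -0.0442  2.0527] [-0.001   0.072   0.2317] [ 0.8281  0.5597  0.0296 -0.0083] 1.528015169872156 
 [[ 0.3718  0.9275  0.0397]
 [ 0.9265 -0.3734  0.047 ]
 [ 0.0584  0.0193 -0.9981]]
```

The lean is down to about 3.5°, which is good enough for an upright grasp. I'll add a helper that computes tool-frame shifts.

```bash
cat >> h.py <<'E'
from scipy.spatial.transform import Rotation as Rot
np.set_printoptions(suppress=True,precision=4)
def go(gp,az=None):
    """tool-frame shift bringing the grasp point to gp, and spin so that tool x has azimuth az (mod pi)"""
    s=bot.sense(); M=Rot.from_quat(s["ee_rot"]).as_matrix()
    cur=s["tool_pos"]+M[:,2]*bot.hold_point_z
    a=np.arctan2(M[1,0],M[0,0])
    print("t",round(s["time"],2),"gp",cur,"az",round(a,3),"lean",M[:2,2],"gap",round(s["finger_gap"],4),"q",s["qpos"],"F",s["wrist_force"])
    print("  shift",(np.array(gp)-cur)@M, "spin", None if az is None else round((a-az+np.pi/2)%np.pi-np.pi/2,3))
E
python3 -c "
from h import *
go([.4325,-.095,.18],.206)"
```

```text
t 6.85 gp [0.0052 0.0792 0.0773] az 1.189 lean [0.0397 0.047 ] gap 0.0853 q [ 1.6715 -0.744  -1.1334  1.1386 -0.0442  2.0527] F [-0.2114 -0.1583  0.0282]
  shift [ 0.0034  0.4634 -0.0937] spin 0.983
```

{"api": "send_rows", "payload": {
  "moves": [
    [1,0,0.03,-0.04,0],
    [1,0,0.07,-0.07,0.15],
    [1,0,0.11,-0.094,0.3],
    [1,0,0.15,-0.094,0.45],
    [1,0,0.2,-0.094,0.6],
    [0.6,0,0.25,-0.094,0.75],
    [0.6,0,0.3,-0.094,0.9],
    [0.6,0.003,0.35,-0.094,0.983],
    [0.6,0.003,0.4,-0.094,0.983],
    [0.6,0.003,0.45,-0.094,0.983],
    [0.6,0.003,0.463,-0.094,0.983],
    [0.6,0.003,0.463,-0.094,0.983]
  ]
}}

```text
time: 8.05
tool_pos: [0.181, 0.0187, 0.2962]
ee_rot: [0.956, 0.293, 0.023, -0.014]
wrist_force: [0.6, 3.0, 1.0]
finger_gap: 0.0512
```

```bash
python3 - <<'E'
from h import *
cv2.imwrite("pics/w1.png",eyes.capture("wrist")[:,:,::-1])
go([.4325,-.095,.058],.206)
print(proj("wrist",[[.4325,-.095,.082]]))
E
```

```text
t 8.1 gp [0.1919 0.0225 0.143 ] az 0.581 lean [0.0391 0.0387] gap 0.0513 q [ 0.0609 -0.4476 -0.8751  1.1019  0.0363  1.0515] F [ 0.3983 -0.3705  3.0489]
  shift [0.1319 0.2313 0.0897] spin 0.375
[[468.9754 459.5175]]
```

View pics/w1.png

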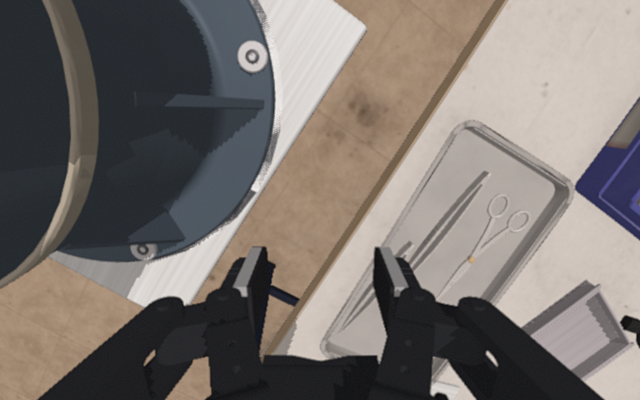

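The wrist view is from mid-travel, with the base at left and the instrument tray in the middle; the move lagged. I'll carry on to above the handle.

{"api": "send_rows", "payload": {
  "moves": [
    [0.6,0.02,0.04,0,0.15],
    [0.6,0.04,0.08,0,0.3],
    [0.6,0.06,0.12,0,0.375],
    [0.6,0.08,0.16,0,0.375],
    [0.6,0.11,0.2,0,0.375],
    [0.6,0.132,0.231,0,0.375],
    [0.6,0.132,0.231,0,0.375],
    [0.6,0.132,0.231,0,0.375]
  ]
}}

```text
time: 8.9
tool_pos: [0.4194, -0.0973, 0.2986]
ee_rot: [0.994, 0.111, 0.018, -0.018]
wrist_force: [-0.4, 0.5, -0.1]
finger_gap: 0.0512
```

```bash
python3 - <<'E'
from h import *
im=eyes.capture("wrist")[:,:,::-1].copy()
go([.4325,-.095,.058],.206)
P=proj("wrist",[[.4325,-.095,.082],[.4325+.135*.204-.007*-.979*-1,-.095-.135*.979,.012]]);print(P)
cv2.imwrite("pics/w2.png",im)
E
```

```text
t 8.95 gp [ 0.4237 -0.091   0.1443] az 0.222 lean [0.0324 0.0394] gap 0.0513 q [-0.2431  0.1087 -0.4339  1.0063  0.0461  1.1056] F [-0.3657 -0.4874  0.4469]
  shift [0.0042 0.0086 0.0863] spin 0.016
[[329.2443 235.3971]
 [314.0712 336.5798]]
```

View pics/w2.png

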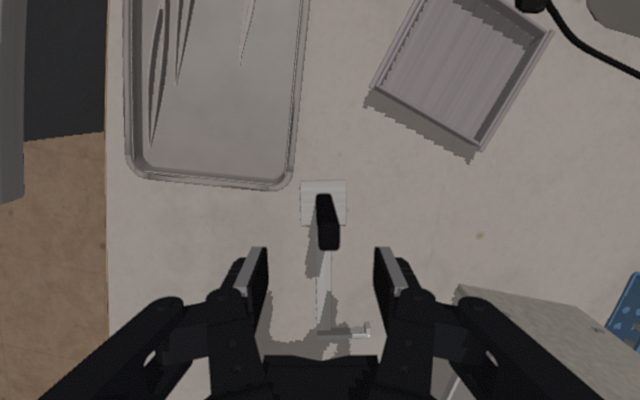

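The wrist view shows the foot plate at about (300–346, 181–226), the handle top at (328,243), the lip from (318,331) to (369,337), and the tray at upper right. I'll refine from these.

```bash
python3 - <<'E'
from h import *
f=onz("wrist",[(301,182),(346,181),(347,226),(300,226)],.004);print(f,f.mean(0))
print(onz("wrist",[(318,333),(369,338),(329,243)],.012))
print(onz("wrist",[(328,243)],.082))
t=onz("wrist",[(441,-10),(552,32),(481,150),(372,92)],.018);print(t)
E
```

```text
[[ 0.4101 -0.0822  0.004 ]
 [ 0.4475 -0.0732  0.004 ]
 [ 0.4583 -0.1128  0.004 ]
 [ 0.4174 -0.1214  0.004 ]] [ 0.4334 -0.0974  0.004 ]
[[ 0.456  -0.2224  0.012 ]
 [ 0.5063 -0.2189  0.012 ]
 [ 0.445  -0.1288  0.012 ]]
[[ 0.4329 -0.1002  0.082 ]]
[[ 0.4791  0.082   0.018 ]
 [ 0.5733  0.0778  0.018 ]
 [ 0.5473 -0.0218  0.018 ]
 [ 0.448   0.0009  0.018 ]]
```

Handle axis is at about (0.433,-0.098), consistent within 3 mm. Going down to grasp.

{"api": "send_rows", "payload": {
  "moves": [
    [0.6,0.004,0.011,0.02,0.016],
    [0.6,0.004,0.011,0.05,0.016],
    [0.6,0.004,0.011,0.08,0.016],
    [0.6,0.004,0.011,0.087,0.016],
    [0.6,0.004,0.011,0.087,0.016],
    [0,0.004,0.011,0.087,0.016],
    [0,0.004,0.011,0.087,0.016],
    [0,0.004,0.011,0.087,0.016],
    [0,0.004,0.011,0.087,0.016],
    [0,0.004,0.011,0.087,0.016]
  ],
  "grip_force": 60
}}

```text
time: 9.95
tool_pos: [0.4282, -0.104, 0.2135]
ee_rot: [0.994, 0.103, 0.019, -0.017]
wrist_force: [-7.7, -0.7, 24.2]
finger_gap: 0.0132
```

```bash
python3 -c "
from h import *
go([.385,-.277,.076],1.563)"
```

```text
t 9.95 gp [ 0.4335 -0.0981  0.0591] az 0.206 lean [0.0342 0.0385] gap 0.0132 q [-0.2531  0.2148 -0.5464  0.7861  0.0458  1.1118] F [-7.7222 -0.6971 24.1888]
  shift [-0.0832  0.1646 -0.0255] spin -1.357
```

The grip is good (13 mm gap). Lift, move to the staging place and turn the probe.

{"api": "send_rows", "payload": {
  "moves": [
    [0,0,0,-0.015,0],
    [0,0,0,-0.03,0],
    [0,-0.01,0.02,-0.03,-0.15],
    [0,-0.02,0.04,-0.03,-0.3],
    [0,-0.03,0.06,-0.03,-0.45],
    [0,-0.04,0.08,-0.03,-0.6],
    [0,-0.05,0.1,-0.03,-0.75],
    [0,-0.06,0.12,-0.03,-0.9],
    [0,-0.07,0.14,-0.03,-1.05],
    [0,-0.083,0.165,-0.03,-1.2],
    [0,-0.083,0.165,-0.03,-1.35],
    [0,-0.083,0.165,-0.03,-1.357]
  ]
}}

```text
time: 11.15
tool_pos: [0.3796, -0.284, 0.2338]
ee_rot: [0.709, 0.705, 0.026, -0.002]
wrist_force: [-0.3, 0.4, -0.9]
finger_gap: 0.0133
```

```bash
python3 -c "
from h import *
cv2.imwrite('pics/t2.png',cv2.resize(eyes.capture('top')[150:350,200:460,::-1],(780,600)))
go([.385,-.277,.058],1.563)"
```

```text
t 11.2 gp [ 0.3849 -0.2774  0.0793] az 1.561 lean [0.0333 0.0391] gap 0.0131 q [-0.6567  0.2637 -0.4209  0.8837  0.0513 -0.6466] F [ 0.4879 -0.3131 -1.2044]
  shift [-0.0004 -0.0006  0.0213] spin -0.002
```

View pics/t2.png

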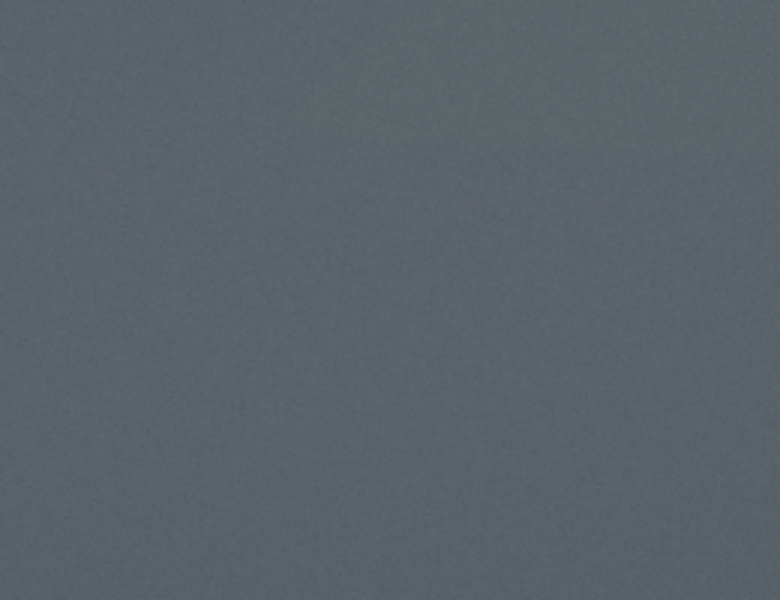

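The arm blocks the top camera, so that picture shows nothing. Lower, release, rise.

{"api": "send_rows", "payload": {
  "moves": [
    [0,0,0,0.01,0],
    [0,0,0,0.018,0],
    [0,0,0,0.02,0],
    [0,0,0,0.02,0],
    [0.5,0,0,0.02,0],
    [0.5,0,0,0.02,0],
    [0.5,0,0,0.02,0],
    [0.5,0,0,0,0],
    [0.5,0,0,-0.04,0],
    [0.5,0,0,-0.09,0],
    [0.5,0,0,-0.14,0],
    [0.5,0,0,-0.19,0]
  ]
}}

```text
time: 12.4
tool_pos: [0.3731, -0.2905, 0.425]
ee_rot: [0.71, 0.704, 0.026, -0.003]
wrist_force: [1.8, -2.1, 0.0]
finger_gap: 0.0426
```

```bash
python3 -c "
from h import *
go([.5,-.2,.45])"
```

```text
t 12.4 gp [ 0.3781 -0.2844  0.2705] az 1.564 lean [0.0326 0.0395] gap 0.0426 q [-0.677   0.1536 -0.0565  1.36    0.0513 -0.6692] F [ 1.8281 -2.1016  0.0071]
  shift [ 0.0923  0.1269 -0.172 ] spin None
```

{"api": "send_rows", "payload": {
  "moves": [
    [0.5,0.03,0.016,-0.03,0],
    [0.5,0.06,0.032,-0.06,0],
    [0.5,0.09,0.048,-0.09,0],
    [0.5,0.12,0.064,-0.12,0],
    [0.5,0.15,0.08,-0.15,0],
    [0.5,0.18,0.1,-0.18,0],
    [0.5,0.21,0.12,-0.2,0],
    [0.5,0.24,0.127,-0.23,0],
    [0.5,0.24,0.127,-0.26,0],
    [0.5,0.24,0.127,-0.29,0],
    [0.5,0.24,0.127,-0.3,0],
    [0.5,0.24,0.127,-0.35,0]
  ]
}}

```text
time: 13.6
tool_pos: [0.4575, -0.0589, 0.6872]
ee_rot: [0.71, 0.703, 0.04, 0.016]
wrist_force: [-0.1, -0.2, 0.4]
finger_gap: 0.0427
```

{"api": "send_rows", "payload": {
  "moves": [
    [0.5,0,0.3,0,0],
    [0.5,0,0.3,0,0],
    [0.5,0,0.3,0,0]
  ]
}}

```text
time: 13.9
tool_pos: [0.5682, -0.0559, 0.6501]
ee_rot: [0.71, 0.702, 0.049, 0.027]
wrist_force: [0.0, -0.0, 0.3]
finger_gap: 0.043
```

{"api": "send_rows", "payload": {
  "moves": [
    [0.5,0,0,-0.3,0],
    [0.5,0,0,-0.3,0],
    [0.5,0,0,-0.3,0]
  ]
}}

```text
time: 14.2
tool_pos: [0.4999, -0.0524, 0.6979]
ee_rot: [0.709, 0.701, 0.064, 0.044]
wrist_force: [-0.7, 0.2, 0.4]
finger_gap: 0.0424
```

```bash
python3 -c "
from h import *
go([.5,-.2,.45])"
```

```text
t 14.2 gp [ 0.5235 -0.0484  0.545 ] az 1.562 lean [0.1524 0.026 ] gap 0.0424 q [-0.1169  0.3751  0.9898  2.0365  0.0436 -0.1024] F [-0.6727  0.1661  0.4082]
  shift [-0.1544 -0.0357  0.0864] spin None
```

{"api": "send_rows", "payload": {
  "moves": [
    [0.5,0,0.3,0,0],
    [0.5,0,0.3,0,0],
    [0.5,0,0.3,0,0]
  ]
}}

```text
time: 14.5
tool_pos: [0.5944, -0.0492, 0.6596]
ee_rot: [0.708, 0.7, 0.075, 0.057]
wrist_force: [-0.6, -0.9, -0.5]
finger_gap: 0.0423
```

{"api": "send_rows", "payload": {
  "moves": [
    [0.5,0,0,-0.3,0],
    [0.5,0,0,-0.3,0],
    [0.5,0,0,-0.3,0]
  ]
}}

```text
time: 14.8
tool_pos: [0.5164, -0.0463, 0.7156]
ee_rot: [0.707, 0.698, 0.088, 0.073]
wrist_force: [-0.2, 0.2, 0.8]
finger_gap: 0.0424
```

{"api": "send_rows", "payload": {
  "moves": [
    [0.5,0,0.3,0,0],
    [0.5,0,0.3,0,0],
    [0.5,0,0.3,0,0]
  ]
}}

```text
time: 15.1
tool_pos: [0.6001, -0.0433, 0.6799]
ee_rot: [0.706, 0.696, 0.1, 0.086]
wrist_force: [0.6, 0.1, -0.6]
finger_gap: 0.0428
```

{"api": "send_rows", "payload": {
  "moves": [
    [0.5,0,0,-0.3,0],
    [0.5,0,0,-0.3,0],
    [0.5,0,0,-0.3,0]
  ]
}}

```text
time: 15.4
tool_pos: [0.5147, -0.0407, 0.7396]
ee_rot: [0.704, 0.694, 0.113, 0.101]
wrist_force: [0.8, 0.4, 0.5]
finger_gap: 0.0427
```

```bash
python3 -c "
from h import *
go([.5,-.2,.45])"
```

```text
t 15.4 gp [ 0.5609 -0.0384  0.5919] az 1.56 lean [0.2987 0.0147] gap 0.0427 q [-0.0903  0.4145  1.1811  2.0365  0.0415 -0.07  ] F [0.7948 0.4082 0.5108]
  shift [-0.1649 -0.0979  0.1149] spin None
```

{"api": "send_rows", "payload": {
  "moves": [
    [0.5,0,0.3,0,0],
    [0.5,0,0.3,0,0],
    [0.5,0,0.3,0,0]
  ]
}}

```text
time: 15.7
tool_pos: [0.5804, -0.038, 0.7088]
ee_rot: [0.703, 0.693, 0.118, 0.106]
wrist_force: [0.9, 0.5, -1.3]
finger_gap: 0.0429
```

{"api": "send_rows", "payload": {
  "moves": [
    [0.5,0,0,-0.3,0],
    [0.5,0,0,-0.3,0],
    [0.5,0,0,-0.3,0]
  ]
}}

```text
time: 16.0
tool_pos: [0.5384, -0.0357, 0.7575]
ee_rot: [0.698, 0.687, 0.146, 0.138]
wrist_force: [0.0, -0.1, 0.6]
finger_gap: 0.0428
```

{"api": "send_rows", "payload": {
  "moves": [
    [0.5,0,0.3,0,0],
    [0.5,0,0.3,0,0],
    [0.5,0,0.3,0,0]
  ]
}}

```text
time: 16.3
tool_pos: [0.547, -0.0332, 0.7485]
ee_rot: [0.699, 0.689, 0.141, 0.132]
wrist_force: [-0.0, 0.3, -0.8]
finger_gap: 0.0428
```

{"api": "send_rows", "payload": {
  "moves": [
    [0.5,0,0,-0.3,0],
    [0.5,0,0,-0.3,0],
    [0.5,0,0,-0.3,0]
  ]
}}

```text
time: 16.6
tool_pos: [0.5037, -0.031, 0.7921]
ee_rot: [0.693, 0.682, 0.168, 0.162]
wrist_force: [0.2, -0.2, 1.1]
finger_gap: 0.0427
```

```bash
python3 - <<'E'
from h import *
go([.30,-.277,.20])
ims=eyes.capture("top")
c=cv2.resize(ims[130:330,200:460,::-1],(780,600),interpolation=cv2.INTER_CUBIC)
cv2.imwrite("pics/t3.png",c)
cv2.imwrite("pics/s3.png",eyes.capture("scene")[:,:,::-1])
E
```

```text
t 16.6 gp [ 0.5739 -0.0303  0.6543] az 1.558 lean [0.4542 0.0049] gap 0.0427 q [-0.0721  0.4176  1.3531  2.0362  0.0376 -0.0477] F [ 0.1678 -0.2048  1.0811]
  shift [-0.2555 -0.4462  0.2791] spin None
```

View pics/t3.png

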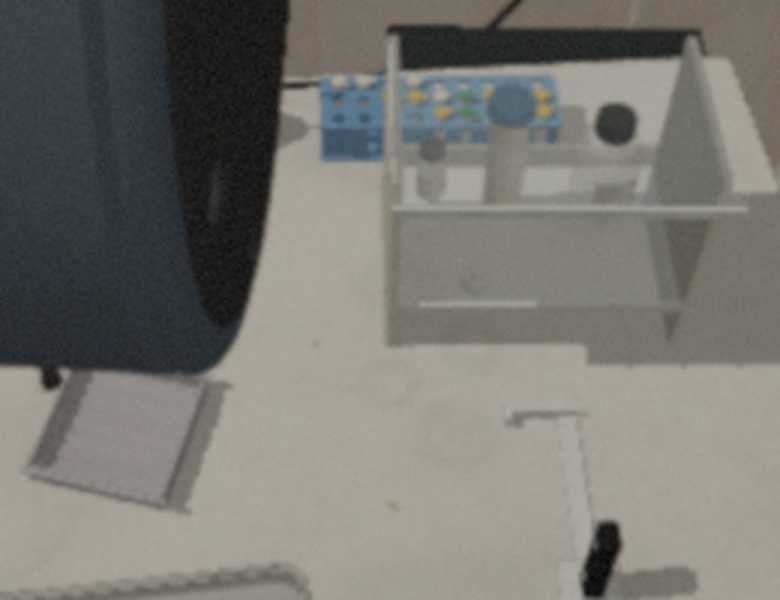

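The probe now lies aligned with the shelf, its lip from crop (507,415) to (586,411) and its handle top at (607,530). The shelf items are unchanged and the lean is 0.454 along +x. Measuring the probe's pose now.

```bash
python3 - <<'E'
from h import *
im={n:eyes.capture(n)[:,:,::-1].copy() for n in("top","scene")}
C={}
for n in im:
    m=(im[n].max(2)<50).astype(np.uint8);k,l,st,ce=cv2.connectedComponentsWithStats(m)
    for i in range(1,k):
        if 80<st[i,4]<900: print(n,st[i],ce[i])
    P=proj(n,[[.3835,-.277,.0455]]);print(P)
    q=min(range(1,k),key=lambda i:np.linalg.norm(ce[i]-P[0])+1e3*(st[i,4]<80)); C[n]=ce[q]
o1,d1=ray("top",[C["top"]]);o2,d2=ray("scene",[C["scene"]])
t=np.linalg.lstsq(np.c_[d1[0],-d2[0]],o2-o1,rcond=None)[0];p=o1+d1[0]*t[0];q=o2+d2[0]*t[1];print("handle",(p+q)/2,p-q)
ta=lambda *p:[(200+u/3-.33,130+v/3-.33) for u,v in p]
print("lip corner,left outer",onz("top",ta((586,410),(507,410)),.012))
E
```

```text
top [390  48  17  38 301] [397.6213  58.6844]
top [119 256  19  30 275] [128.7127 270.5091]
top [111 298  12  11  89] [115.809 303.382]
top [395 305  11  24 168] [400.0833 316.4762]
[[401.4718 317.0311]]
scene [438  81  15  28 262] [444.8664  90.1832]
scene [397 294  11  47 325] [401.8554 317.1846]
scene [  0 331  23  21  92] [  9.9783 342.3152]
scene [  0 345  16  31 184] [  5.4511 358.9674]
scene [  0 369  37  31 533] [ 14.5797 387.0544]
[[403.5035 318.1679]]
handle [ 0.3844 -0.2744  0.0462] [-0.  0. -0.]
lip corner,left outer [[ 0.5146 -0.2874  0.012 ]
 [ 0.516  -0.2313  0.012 ]]
```

```bash
python3 -c "
from h import *
go([.325,-.2765,.176],1.55)"
```

```text
t 16.8 gp [ 0.575  -0.0303  0.6524] az 1.558 lean [0.4511 0.0051] gap 0.0428 q [-0.0721  0.4202  1.3519  2.0359  0.0376 -0.0477] F [ 0.68   -0.1389 -0.2276]
  shift [-0.255  -0.4339  0.3112] spin 0.008
```

{"api": "send_rows", "payload": {
  "moves": [
    [0.5,-0.02,-0.04,0.02,0],
    [0.5,-0.04,-0.08,0.04,0],
    [0.5,-0.06,-0.12,0.06,0],
    [0.5,-0.08,-0.16,0.09,0],
    [0.5,-0.1,-0.2,0.11,0],
    [0.5,-0.125,-0.24,0.13,0],
    [0.5,-0.15,-0.275,0.155,0],
    [0.5,-0.175,-0.31,0.18,0],
    [0.5,-0.2,-0.35,0.21,0],
    [0.5,-0.225,-0.385,0.24,0],
    [0.5,-0.245,-0.42,0.27,0],
    [0.5,-0.255,-0.434,0.3,0]
  ]
}}

```text
time: 18.0
tool_pos: [0.301, -0.2166, 0.4496]
ee_rot: [0.693, 0.682, 0.167, 0.161]
wrist_force: [2.2, -0.4, 0.1]
finger_gap: 0.0428
```

```bash
python3 -c "
from h import *
go([.385,-.2765,.058],1.55)"
```

```text
t 18.0 gp [ 0.3708 -0.2157  0.3115] az 1.558 lean [0.4513 0.0056] gap 0.0428 q [-0.7427 -0.261  -0.4419  1.037   0.3145 -0.6703] F [ 2.217  -0.4229  0.1024]
  shift [-0.0638 -0.1007  0.2323] spin 0.008
```

{"api": "send_rows", "payload": {
  "moves": [
    [0.5,-0.02,-0.04,0.03,0],
    [0.5,-0.04,-0.07,0.06,0],
    [0.5,-0.055,-0.095,0.09,0],
    [0.5,-0.06,-0.1,0.11,0],
    [0.5,-0.06,-0.1,0.11,0],
    [0.5,-0.06,-0.1,0.11,0]
  ]
}}

```text
time: 18.6
tool_pos: [0.262, -0.2737, 0.3078]
ee_rot: [0.693, 0.682, 0.168, 0.16]
wrist_force: [0.4, -0.6, 1.0]
finger_gap: 0.0426
```

```bash
python3 - <<'E'
from h import *
go([.385,-.2765,.058],1.55)
im=eyes.capture("wrist")[:,:,::-1]; cv2.imwrite("pics/w4.png",im)
m=(im[:, :].max(2)<50).astype(np.uint8); print(proj("wrist",[[.385,-.2765,.082],[.385,-.2765,.004],[.52,-.285,.012]]))
E
```

```text
t 18.6 gp [ 0.3318 -0.2727  0.1698] az 1.558 lean [0.4511 0.0065] gap 0.0426 q [-0.9464 -0.1389 -0.7079  0.7198  0.3787 -0.8764] F [ 0.3959 -0.6397  0.9563]
  shift [-0.0047 -0.0029  0.1237] spin 0.008
[[316.9965 214.0188]
 [316.6337 152.6004]
 [311.871  248.0915]]
```

View pics/w4.png

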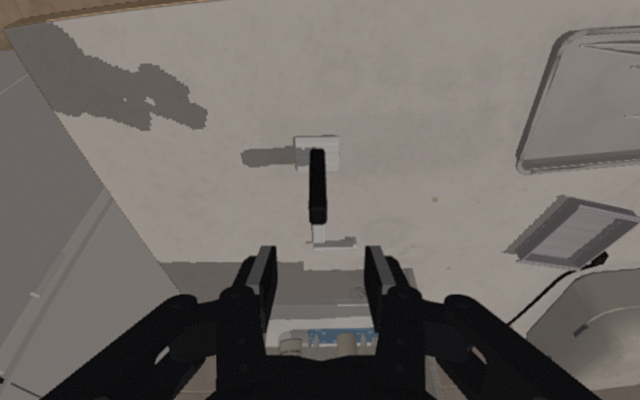

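The handle top at (317,217) and foot plate at (317,154) match the predictions within 3 px. Grasp.

{"api": "send_rows", "payload": {
  "moves": [
    [0.5,-0.004,-0.003,0.03,0],
    [0.5,-0.004,-0.003,0.06,0],
    [0.5,-0.004,-0.003,0.09,0],
    [0.5,-0.004,-0.003,0.115,0],
    [0.5,-0.004,-0.003,0.124,0],
    [0.5,-0.004,-0.003,0.124,0],
    [0,-0.004,-0.003,0.124,0],
    [0,-0.004,-0.003,0.124,0],
    [0,-0.004,-0.003,0.124,0],
    [0,-0.004,-0.003,0.124,0],
    [0,-0.004,-0.003,0.124,0]
  ],
  "grip_force": 60
}}

```text
time: 19.75
tool_pos: [0.3154, -0.2776, 0.1968]
ee_rot: [0.693, 0.682, 0.167, 0.162]
wrist_force: [-6.9, 2.0, 11.6]
finger_gap: 0.0132
```

```bash
python3 -c "
from h import *
s=bot.sense();print(s['tool_pos'])
go([.53,-.279,.0615],1.55)"
```

```text
[ 0.3154 -0.2776  0.1968]
t 19.75 gp [ 0.3855 -0.277   0.0589] az 1.558 lean [0.4532 0.0038] gap 0.0132 q [-0.8367  0.0793 -0.839   0.3271  0.3459 -0.7639] F [-6.8636  2.0344 11.5882]
  shift [-0.0001  0.1301  0.0632] spin 0.008
```

Gripped. Lift 2.5 mm, step right, then reach in under the deck beside the knob.

{"api": "send_rows", "payload": {
  "moves": [
    [0,-0.005,0.001,-0.002,0],
    [0,-0.01,0.001,-0.002,0],
    [0,-0.01,0.018,0.007,0],
    [0,-0.01,0.036,0.016,0],
    [0,-0.01,0.054,0.025,0],
    [0,-0.01,0.072,0.034,0],
    [0,-0.01,0.09,0.043,0],
    [0,-0.01,0.107,0.052,0],
    [0,-0.01,0.12,0.0585,0],
    [0,-0.01,0.131,0.064,0],
    [0,-0.01,0.131,0.064,0]
  ]
}}

```text
time: 20.85
tool_pos: [0.462, -0.2892, 0.1979]
ee_rot: [0.693, 0.683, 0.167, 0.161]
wrist_force: [0.3, 0.1, -0.2]
finger_gap: 0.0131
```

```bash
python3 - <<'E'
from h import *
go([.5315,-.240,.0605],1.55)
cv2.imwrite("pics/w5.png",eyes.capture("wrist")[:,:,::-1])
im=cv2.resize(eyes.capture("scene")[180:330,300:480,::-1],(720,600),interpolation=cv2.INTER_CUBIC);cv2.imwrite("pics/s5.png",im)
print(proj("scene",[[.6305,-.217,.012],[.6495,-.2635,.006],[.6665,-.242,.012]]))
E
```

```text
t 20.85 gp [ 0.5319 -0.2884  0.0599] az 1.559 lean [0.4523 0.0051] gap 0.0131 q [-0.63    0.28   -0.5861  0.3186  0.274  -0.5613] F [ 0.3355  0.0565 -0.1764]
  shift [ 0.0484 -0.0009 -0.0005] spin 0.009
[[383.4156 252.2829]
 [407.6044 252.9695]
 [397.897  245.0471]]
```

View pics/s5.png

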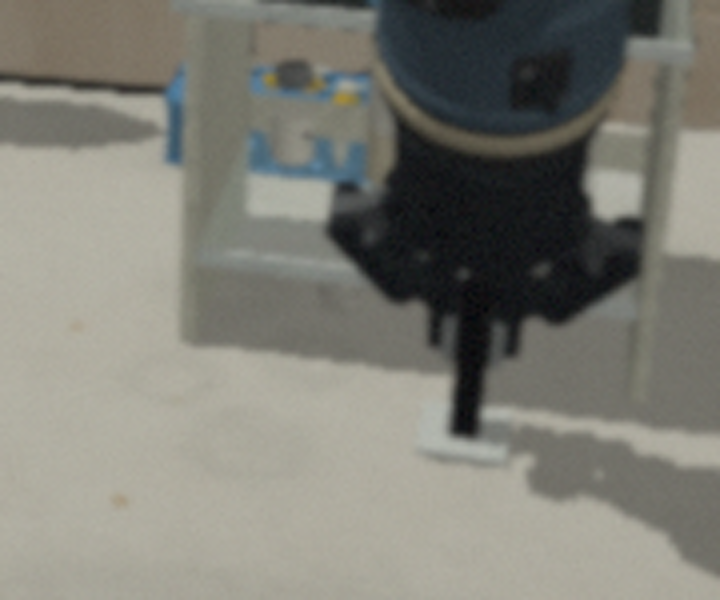

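The hand is clear of the decks with no force, and the knob is untouched at its predicted pixel (≈384,252). Sweep left so the knob enters the pocket, then draw out.

{"api": "send_rows", "payload": {
  "moves": [
    [0,0.01,0,0,0],
    [0,0.02,0,0,0],
    [0,0.03,0,0,0],
    [0,0.038,0,0,0],
    [0,0.044,0,0,0],
    [0,0.047,0,0,0],
    [0,0.047,0,0,0],
    [0,0.047,-0.005,-0.0025,0],
    [0,0.047,-0.01,-0.005,0],
    [0,0.047,-0.018,-0.009,0],
    [0,0.047,-0.027,-0.0135,0],
    [0,0.047,-0.036,-0.018,0]
  ]
}}

```text
time: 22.15
tool_pos: [0.4202, -0.2415, 0.1981]
ee_rot: [0.693, 0.682, 0.167, 0.161]
wrist_force: [0.2, 0.3, -1.3]
finger_gap: 0.0132
```

{"api": "send_rows", "payload": {
  "moves": [
    [0,0,-0.009,-0.0045,0],
    [0,0,-0.019,-0.0095,0],
    [0,0,-0.029,-0.0145,0],
    [0,0,-0.039,-0.0195,0],
    [0,0,-0.049,-0.0245,0],
    [0,0,-0.059,-0.03,0],
    [0,0,-0.069,-0.035,0],
    [0,0,-0.079,-0.04,0],
    [0,0,-0.088,-0.0445,0],
    [0,0,-0.097,-0.049,0],
    [0,0,-0.102,-0.0515,0],
    [0,0,-0.102,-0.0515,0]
  ]
}}

```text
time: 23.35
tool_pos: [0.3064, -0.2401, 0.198]
ee_rot: [0.693, 0.682, 0.167, 0.161]
wrist_force: [1.2, -1.0, -0.9]
finger_gap: 0.0129
```

```bash
python3 - <<'E'
from h import *
go([.375,-.240,.0600],1.55)
for n in("top","scene","wrist"): cv2.imwrite(f"pics/{n}6.png",eyes.capture(n)[:,:,::-1])
np.savez("c6.npz",**{k:np.array(v) for k,v in eyes.get_calibration("wrist").items()})
print(proj("scene",[[.493,-.2165,.012]]),proj("wrist",[[.493,-.2165,.012]]),proj("top",[[.493,-.2165,.012]]))
E
```

```text
t 23.35 gp [ 0.3763 -0.2394  0.06  ] az 1.557 lean [0.4518 0.0048] gap 0.0129 q [-0.7826  0.0086 -0.913   0.3078  0.3278 -0.7094] F [ 1.2444 -1.0258 -0.8629]
  shift [-0.0007 -0.0011 -0.0006] spin 0.007
[[373.1413 290.9421]] [[351.6688 303.3375]] [[362.6868 275.9498]]
```

I'll check the knob numerically in the scene picture and save the last view.

```bash
python3 - <<'E'
import cv2
for n,(u,v) in {"scene":(373,291),"top":(363,276)}.items():
    g=cv2.cvtColor(cv2.imread(f"pics/{n}6.png"),cv2.COLOR_BGR2GRAY); print(n,u-18,v-14)
    for r in g[v-14:v+16,u-18:u+24]: print(" ".join(f"{x//4:2d}" for x in r))
E
```

```text
scene 355 277
 6  6  5  6  5  5  5  3  5  5  6  6  4  6  6  7  5  7  6  7  7  6  6  5  6  7  7  4  7  7  6  7  7  7  7  5  6  6  6  6  7  6
 7  6  5  6  5  4  5  6  5  6  5  5  6  5  6  5  6  6  7  7  6  6  7  6  5  6  6  6  5  7  6  5  5  6  5  7  6  7  6  6  6  6
 6  5  5  5  5  5  5  5  5  5  6  6  5  6  6  6  7  5  7  6  5  6  6  6  6  5  6  7  6  6  7  6  7  6  6  6  6  6  6  6  5  6
 5  6  6  5  6  5  5  5  5  6  6  6  6  5  6  5  6  6  6  6  6  6  6  6  6  6  6  7  7  6  5  6  6  6  7  7  6  7  6  7  7  7
 6  6  6  5  6  6  6  6  6  5  6  6  6  6  5  6  4  5  7  5  7  6  6  7  5  6  6  6  6  7  6  6  7  7  6  7  6  6  6  7  6  6
 6  6  5  5  6  5  6  5  6  6  5  4  5  5  6  5  6  7  5  6  6  7  5  5  6  5  6  6  6  5  6  5  7  6  6  6  5  6  7  6  6  6
 5  7  6  6  5  5  5  6  5  5  5  6  5  6  6  7  5  5  5  5  6  6  5  6  6  6  5  5  7  6  7  5  7  6  7  6  7  6  6  6  6  5
 5  7  6  6  6  5  4  6  5  5  4  6  5  5  6  6  6  4  6  5  6  6  6  6  6  5  5  6  6  6  5  6  5  7  6  6  6  6  6  6  7  6
 5  5  5  6  7  6  6  5  6  5  6  5  5  5  5  6  6  5  6  7  6  6  6  6  7  7 
[... 5785 characters left out ...]
5 14 14 15 14 15 15 15 13 16 14 15 15 14 15 14 14 16 15 15 14 14 14 15
14 15 14 14 16 14 14 14 14 14 15 14 15 15 14 14 15 14 14 15 14 14 15 15 15 14 15 14 15 14 15 15 15 14 14 14 14 16 14 15 14 15
14 15 15 15 14 14 14 14 15 14 14 14 14 15 15 15 14 14 14 16 14 14 14 14 14 14 15 14 13 14 14 15 15 14 14 16 14 14 14 14 14 14
15 14 14 14 13 15 15 14 14 14 14 15 14 14 14 15 15 14 14 15 13 15 14 14 15 14 13 14 15 15 14 14 13 15 15 14 15 15 15 15 15 15
15 15 13 14 14 15 15 14 14 15 15 15 14 14 14 15 14 15 15 15 14 15 14 15 14 14 14 14 15 15 15 15 14 14 14 14 14 15 13 15 16 14
14 15 13 14 14 15 14 15 14 14 15 14 14 16 15 14 15 14 14 15 15 14 14 14 15 14 14 15 14 14 14 14 14 15 15 14 14 14 15 14 14 14
```

Both fixed views are hidden by the arm. I'll set the probe down, release, back off along the tool axis and look.

{"api": "send_rows", "payload": {
  "moves": [
    [0,0,-0.0005,0.001,0],
    [0,0,-0.0005,0.001,0],
    [0.45,0,-0.0005,0.001,0],
    [0.45,0,-0.0005,0.001,0],
    [0.45,0,-0.0005,0.001,0],
    [0.45,0,-0.0005,-0.01,0],
    [0.45,0,-0.0005,-0.04,0],
    [0.45,0,-0.0005,-0.08,0],
    [0.45,0.04,0,-0.12,0],
    [0.45,0.09,0,-0.15,0],
    [0.45,0.14,0,-0.16,0],
    [0.45,0.19,0,-0.16,0]
  ]
}}

```text
time: 24.7
tool_pos: [0.2387, -0.0886, 0.3412]
ee_rot: [0.693, 0.682, 0.167, 0.162]
wrist_force: [1.4, -0.3, 0.3]
finger_gap: 0.0386
```

{"api": "send_rows", "payload": {
  "moves": [
    [0.45,0.05,0,0,0],
    [0.45,0.1,0,0,0],
    [0.45,0.15,0,0,0],
    [0.45,0.2,0,0,0],
    [0.45,0.25,0,0,0],
    [0.45,0.3,0,0,0]
  ]
}}

```text
time: 25.3
tool_pos: [0.2459, 0.0619, 0.3411]
ee_rot: [0.694, 0.683, 0.164, 0.159]
wrist_force: [0.3, -0.1, -0.2]
finger_gap: 0.0386
```

```bash
python3 - <<'E'
from h import *
go([.493,-.2165,.06],1.55)
I={n:eyes.capture(n)[:,:,::-1].copy() for n in("top","scene")}
a=cv2.resize(I["top"][200:350,300:450],(600,600),interpolation=cv2.INTER_CUBIC)[:, :400]
for n in I: cv2.imwrite(f"pics/{n}7.png",I[n])
t=cv2.resize(I["top"][190:340,300:433],(400,450),interpolation=cv2.INTER_CUBIC)
s=cv2.resize(I["scene"][230:350,300:433],(400,361),interpolation=cv2.INTER_CUBIC)
c=np.zeros((450,800,3),np.uint8);c[:,:400]=t;c[:361,400:]=s;cv2.imwrite("pics/c7.png",c)
E
```

```text
t 25.3 gp [0.3148 0.0626 0.2026] az 1.558 lean [0.445  0.0045] gap 0.0386 q [ 0.3237 -0.5677 -0.8822  0.8148 -0.1378  0.3081] F [ 0.3125 -0.1316 -0.2444]
  shift [-0.2784  0.1007  0.2057] spin 0.008
```

View pics/c7.png

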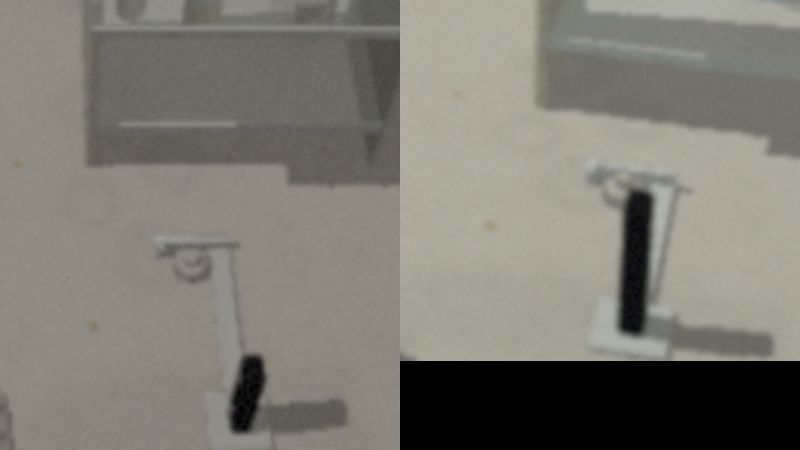

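The knob has been drawn out and sits in the pocket: hub at crop (190,258), i.e. top pixel ≈(363,276), which is (0.493,-0.2165). The probe lies flat. The blade and lip are too close for a disc grasp, so I'll take the probe by its handle again and slide it forward and right off the knob (the pocket is open toward the handle).

```bash
python3 - <<'E'
from h import *
print(onz("top",[(362.8,275.7)],.014))
print(onz("top",[(300+190/3.008-.3,190+281/3-.3)],.002), "disc near edge")
go([.322,-.239,.167],1.558)
E
```

```text
[[ 0.4924 -0.2165  0.014 ]]
[[ 0.4811 -0.2167  0.002 ]] disc near edge
t 25.4 gp [0.3147 0.0649 0.2024] az 1.565 lean [0.444  0.0079] gap 0.0382 q [ 0.3298 -0.5659 -0.8814  0.8145 -0.1367  0.3072] F [-0.7693 -0.5521 -0.0594]
  shift [-0.3043 -0.0062  0.0326] spin 0.007
```

{"api": "send_rows", "payload": {
  "moves": [
    [0.45,-0.04,0,0,0],
    [0.45,-0.09,0,0,0],
    [0.45,-0.14,0,0,0],
    [0.45,-0.19,0,0,0],
    [0.45,-0.24,0,0,0],
    [0.45,-0.28,-0.005,0,0],
    [0.45,-0.304,-0.006,0.02,0],
    [0.45,-0.304,-0.006,0.032,0],
    [0.45,-0.304,-0.006,0.032,0],
    [0.45,-0.304,-0.006,0.032,0]
  ]
}}

```text
time: 26.4
tool_pos: [0.2499, -0.2464, 0.3055]
ee_rot: [0.695, 0.682, 0.164, 0.159]
wrist_force: [0.3, 1.8, 0.7]
finger_gap: 0.0383
```

```bash
python3 - <<'E'
from h import *
go([.3763,-.2394,.0589],1.557)
E
```

```text
t 26.4 gp [ 0.3187 -0.2461  0.1669] az 1.554 lean [0.4442 0.002 ] gap 0.0383 q [-0.9227 -0.2045 -0.7644  0.7217  0.3633 -0.8503] F [0.2891 1.7944 0.7404]
  shift [0.0065 0.0035 0.1224] spin -0.003
```

{"api": "send_rows", "payload": {
  "moves": [
    [0.45,0.006,0.003,0.03,0],
    [0.45,0.006,0.003,0.06,0],
    [0.45,0.006,0.003,0.09,0],
    [0.45,0.006,0.003,0.115,0],
    [0.45,0.006,0.003,0.122,0],
    [0.45,0.006,0.003,0.122,0],
    [0,0.006,0.003,0.122,0],
    [0,0.006,0.003,0.122,0],
    [0,0.006,0.003,0.122,0],
    [0,0.006,0.003,0.122,0]
  ]
}}

```text
time: 27.4
tool_pos: [0.3083, -0.2369, 0.1996]
ee_rot: [0.694, 0.683, 0.164, 0.16]
wrist_force: [-5.5, -0.8, 10.8]
finger_gap: 0.0131
```

```bash
python3 - <<'E'
from h import *
go([.3763,-.2394,.0589],1.557)
E
```

```text
t 27.4 gp [ 0.3772 -0.2366  0.061 ] az 1.558 lean [0.4453 0.0022] gap 0.0131 q [-0.7694  0.0038 -0.9109  0.3145  0.3167 -0.699 ] F [-5.4853 -0.7535 10.7956]
  shift [-0.0028 -0.0017  0.0015] spin 0.001
```

{"api": "send_rows", "payload": {
  "moves": [
    [0,-0.001,0.001,-0.002,0],
    [0,-0.002,0.01,0.0025,0],
    [0,-0.003,0.019,0.007,0],
    [0,-0.003,0.028,0.0115,0],
    [0,-0.003,0.037,0.016,0],
    [0,-0.01,0.037,0.016,0],
    [0,-0.025,0.037,0.016,0],
    [0,-0.04,0.037,0.016,0],
    [0,-0.045,0.036,0.018,0],
    [0,-0.045,0.036,0.018,0],
    [0,-0.045,0.036,0.018,0]
  ]
}}

```text
time: 28.5
tool_pos: [0.3486, -0.284, 0.1991]
ee_rot: [0.694, 0.683, 0.164, 0.161]
wrist_force: [0.5, -0.5, 15.4]
finger_gap: 0.0135
```

{"api": "send_rows", "payload": {
  "moves": [
    [0.45,0,0,0,0],
    [0.45,0,0,0,0],
    [0.45,0,0,0,0],
    [0.45,0,0,-0.02,0],
    [0.45,0,0,-0.05,0],
    [0.45,0.02,0,-0.09,0],
    [0.45,0.07,0,-0.12,0],
    [0.45,0.12,0,-0.12,0],
    [0.45,0.17,0,-0.12,0],
    [0.45,0.22,0,-0.12,0],
    [0.45,0.27,0,-0.12,0]
  ]
}}

```text
time: 29.6
tool_pos: [0.2984, -0.0543, 0.3079]
ee_rot: [0.694, 0.683, 0.163, 0.158]
wrist_force: [1.3, -0.6, 0.7]
finger_gap: 0.0385
```

```bash
python3 - <<'E'
from h import *
go([.4925,-.2166,.08],1.558)
im=eyes.capture("top")[:,:,::-1].copy();cv2.imwrite("pics/top8.png",im)
g=im.max(2)
P=proj("top",[[.4925,-.2166,.012]])[0];print(P)
u,v=np.round(P).astype(int)
for r in g[v-9:v+10,u-14:u+16]: print(" ".join(f"{x:3d}" for x in r))
m=(g<50).astype(np.uint8);k,l,st,ce=cv2.connectedComponentsWithStats(m)
for i in range(1,k):
    if 80<st[i,4]<900: print(st[i],ce[i])
print(proj("top",[[.414,-.2815,.045]]))
E
```

```text
t 29.6 gp [ 0.3669 -0.0537  0.1692] az 1.558 lean [0.4429 0.0038] gap 0.0385 q [-0.229  -0.4169 -0.9073  0.6328  0.1044 -0.1898] F [ 1.3395 -0.6167  0.7425]
  shift [-0.1622  0.0758  0.135 ] spin -0.0
[362.7557 276.1578]
156 155 154 157 157 156 157 157 158 157 157 159 160 158 158 160 162 160 163 160 159 162 160 158 160 160 159 159 159 159
156 156 157 158 160 158 158 158 156 155 155 157 156 156 158 158 158 161 161 160 160 160 162 160 159 160 158 159 158 158
154 155 158 158 157 159 158 158 155 155 157 153 157 156 156 157 160 160 161 160 161 160 159 159 160 160 158 159 159 161
157 156 156 156 157 158 156 156 157 155 154 156 154 155 156 158 158 161 161 159 159 160 162 158 159 160 161 160 160 161
157 155 156 157 156 156 158 155 156 156 155 155 155 152 153 156 158 159 158 160 158 159 158 159 159 160 160 160 162 161
156 155 156 155 155 155 155 155 155 155 154 153 153 147 152 154 159 157 159 159 157 160 160 160 160 161 161 159 161 161
157 158 154 156 157 157 154 157 156 153 152 152 155 150 150 155 156 155 157 156 158 159 159 160 160 160 161 160 160 160
155 156 155 156 155 154 156 155 152 154
[... 848 characters left out ...]
 141 142 144 142 137 124 117 112 118 136 150 158 159 159 159 160 159 159
154 157 155 155 157 155 157 154 151 147 136 129 128 123 124 122 117 111 117 120 128 138 150 159 159 159 161 160 159 160
156 154 155 154 155 156 154 154 155 153 148 143 138 127 116 116 121 129 133 139 146 152 160 160 162 161 160 159 160 157
155 154 156 157 156 157 157 156 155 155 154 152 151 145 136 135 144 151 153 154 156 161 160 163 160 162 159 159 159 159
156 156 154 155 153 155 158 152 155 155 157 157 158 154 154 153 157 158 159 159 159 160 159 161 160 161 158 160 160 160
[377  48  30  77 365] [396.2603  65.0466]
[288 191  26  46 228] [302.8202 210.5746]
[397 289  12  25 172] [402.2791 300.7558]
[[401.5027 302.3277]]
```

The knob stayed put and stands free. The probe's handle is now at about (0.414,-0.28). Refine the knob numerically and compute the disc grasp with the leaning hand.

```bash
python3 - <<'E'
from h import *
print(proj("top",[[.4925,-.2166+d,.0045] for d in(.012,0,-.012)]), proj("top",[[.4925-.012,-.2166,0]]))
print(onz("top",[(363.6,283.6)],0))
go([.4385,-.2175,.1315],1.558)
E
```

```text
[[356.7523 278.0912]
 [362.4483 277.9694]
 [368.138  277.8457]] [[362.7672 284.0728]]
[[ 0.4816 -0.2184  0.    ]]
t 29.65 gp [ 0.3669 -0.0492  0.1689] az 1.563 lean [0.4425 0.0077] gap 0.0387 q [-0.2153 -0.4185 -0.9084  0.6331  0.1022 -0.1817] F [ 0.9004  1.0973 -0.5444]
  shift [-0.1682  0.0497  0.064 ] spin 0.005
```

{"api": "send_rows", "payload": {
  "moves": [
    [0.45,-0.04,0.01,0,0],
    [0.45,-0.085,0.025,0.01,0],
    [0.45,-0.13,0.04,0.03,0],
    [0.45,-0.165,0.05,0.05,0],
    [0.45,-0.168,0.05,0.06,0],
    [0.45,-0.168,0.05,0.064,0],
    [0.45,-0.168,0.05,0.064,0],
    [0.45,-0.168,0.05,0.064,0]
  ]
}}

```text
time: 30.45
tool_pos: [0.3697, -0.2233, 0.271]
ee_rot: [0.693, 0.684, 0.163, 0.158]
wrist_force: [-0.6, 0.3, -0.3]
finger_gap: 0.0386
```

```bash
python3 - <<'E'
from h import *
im=eyes.capture("wrist")[:,:,::-1].copy();cv2.imwrite("pics/w9.png",im)
P=proj("wrist",[[.493,-.2182,.016],[.493,-.2182,.009]]);print(P)
u,v=np.round(P[1]).astype(int)
for r in im.max(2)[v-20:v+22:2,u-24:u+26:2]: print(" ".join(f"{x:3d}" for x in r))
go([.492,-.218,.0235],1.558)
E
```

```text
[[326.8908 192.2116]
 [326.6843 186.5726]]
156 154 155 155 154 157 155 153 155 154 153 153 153 153 154 154 153 152 151 152 150 151 151 151 150
156 155 157 156 156 156 157 155 154 154 154 155 154 154 154 152 151 151 148 151 149 151 149 149 150
157 157 157 156 157 157 149 133 131 132 133 130 138 152 154 151 150 148 148 149 149 149 150 150 148
156 156 157 148 131 134 123 100  99  94  87  86  96 114 128 141 149 148 147 149 148 149 150 149 150
155 156 135 122  98 101  99 100  97  97 100  93  98 102 103 107 125 148 151 150 150 151 150 151 151
156 155 109 101 101 101  96 102 101 104 110 115 118 113 109 108 108 120 151 153 152 153 153 152 152
155 155 109 101 103 101 100 105 115 129 138 147 152 149 145 131 116 108 137 154 152 154 152 152 151
157 152 111 101 101 100 101 125 147 154 156 158 160 160 160 157 149 116 120 152 152 152 149 150 151
156 118 105 101 102  99 125 153 156 157 158 156 157 157 159 160 159 142 123 151 152 151 150 152 150
157 155 140 101 101 109 143 132 133 133 132 117 123 141 157 160 161 156 130 150 153 151 151 152 152
155 158 141  97 100 118 138 102 103  98 100  98 104 109 1
[... 543 characters left out ...]
157 156 156 157 156 155 155 155 154 149 147 150 144 149 148 151 151 152 149 150 148 151 150 150 150
156 156 156 156 156 156 156 155 154 152 150 151 150 151 151 152 150 152 152 151 151 150 152 150 151
155 156 156 156 157 156 155 155 154 153 152 151 150 150 149 149 149 151 154 153 154 154 152 149 151
156 157 157 158 154 157 156 155 155 155 154 152 151 151 151 151 152 153 153 153 153 154 154 149 149
155 155 157 157 158 156 155 155 156 155 155 153 153 154 152 153 154 152 152 153 152 152 153 149 149
t 30.5 gp [ 0.4383 -0.2227  0.1325] az 1.56 lean [0.4425 0.0041] gap 0.0384 q [-0.6304 -0.033  -0.7275  0.4993  0.2673 -0.5654] F [ 0.0857 -0.0465 -0.5774]
  shift [ 0.0042 -0.0001  0.1216] spin 0.002
```

The wrist picture puts the disc-top centre at ≈(327,187) against a prediction of (326.7,186.6). Descend and grip gently.

{"api": "send_rows", "payload": {
  "moves": [
    [0.45,0.004,0,0.03,0],
    [0.45,0.004,0,0.06,0],
    [0.45,0.004,0,0.085,0],
    [0.45,0.004,0,0.105,0],
    [0.45,0.004,0,0.115,0],
    [0.45,0.004,0,0.12,0],
    [0.45,0.004,0,0.1215,0],
    [0.45,0.004,0,0.1215,0],
    [0,0.004,0,0.1215,0],
    [0,0.004,0,0.1215,0],
    [0,0.004,0,0.1215,0],
    [0,0.004,0,0.1215,0]
  ],
  "grip_force": 25
}}

```text
time: 31.7
tool_pos: [0.4238, -0.2199, 0.1624]
ee_rot: [0.694, 0.683, 0.163, 0.158]
wrist_force: [-4.3, 1.2, 8.0]
finger_gap: 0.0217
```

```bash
python3 - <<'E'
from h import *
go([.508,.027,.06])
E
```

```text
t 31.7 gp [ 0.4923 -0.2193  0.0237] az 1.558 lean [0.4429 0.0035] gap 0.0217 q [-0.5483  0.2184 -0.7978  0.1573  0.236  -0.4855] F [-4.266   1.2401  7.9517]
  shift [ 0.2469  0.0262 -0.0247] spin None
```

Gap is 21.7 mm, so the disc is held. Lift and check.

{"api": "send_rows", "payload": {
  "moves": [
    [0,0,0.004,-0.009,0],
    [0,0,0.011,-0.022,0],
    [0,0,0.022,-0.045,0],
    [0,0,0.033,-0.067,0],
    [0,0.04,0.033,-0.067,0],
    [0,0.08,0.033,-0.067,0],
    [0,0.12,0.033,-0.067,0],
    [0,0.16,0.036,-0.065,0],
    [0,0.2,0.04,-0.062,0],
    [0,0.235,0.045,-0.06,0],
    [0,0.255,0.046,-0.06,0],
    [0,0.255,0.046,-0.06,0]
  ]
}}

```text
time: 32.9
tool_pos: [0.4417, 0.0364, 0.2394]
ee_rot: [0.693, 0.684, 0.164, 0.158]
wrist_force: [-0.6, -0.6, 0.0]
finger_gap: 0.022
```

```bash
python3 - <<'E'
from h import *
go([.507,.038,.0285])
for n in("top","scene"): cv2.imwrite(f"pics/{n}10.png",eyes.capture(n)[:,:,::-1])
g=cv2.imread("pics/top10.png").max(2); print(g[274:286:2,355:373:2])
E
```

```text
t 32.9 gp [0.5102 0.0373 0.1007] az 1.561 lean [0.4428 0.0059] gap 0.022 q [ 0.0935 -0.0034 -0.808   0.3088 -0.0355  0.0972] F [-0.5982 -0.6347  0.0305]
  shift [-0.0001 -0.0349  0.0633] spin None
[[163 163 162 159 159 160 165 164 165]
 [160 161 162 161 161 161 163 164 164]
 [161 163 160 159 161 161 163 164 167]
 [162 162 161 158 158 161 163 164 163]
 [147 156 158 159 159 164 162 164 165]
 [113 123 132 147 158 162 164 164 164]]
```

The knob has gone from the bench and the gap stays at 22 mm. Lower it into the tray, release and rise.

{"api": "send_rows", "payload": {
  "moves": [
    [0,0,-0.006,0.011,0],
    [0,0,-0.013,0.024,0],
    [0,0,-0.02,0.036,0],
    [0,0,-0.026,0.047,0],
    [0,0,-0.031,0.056,0],
    [0,0,-0.0335,0.061,0],
    [0,0,-0.035,0.063,0],
    [0,0,-0.035,0.0635,0],
    [0,0,-0.035,0.0635,0]
  ]
}}

```text
time: 33.9
tool_pos: [0.4385, 0.035, 0.1665]
ee_rot: [0.694, 0.683, 0.163, 0.158]
wrist_force: [-0.7, -0.0, -0.7]
finger_gap: 0.0219
```

{"api": "send_rows", "payload": {
  "moves": [
    [0.2,0,0,0,0],
    [0.4,0,0,0,0],
    [0.45,0,0,0,0],
    [0.45,0,0,0,0],
    [0.45,0,0.004,-0.009,0],
    [0.45,0,0.013,-0.027,0],
    [0.45,0,0.03,-0.06,0],
    [0.45,0,0.05,-0.1,0],
    [0.45,0,0.05,-0.15,0],
    [0.45,0,0.05,-0.2,0]
  ]
}}

```text
time: 34.9
tool_pos: [0.3938, 0.0335, 0.3694]
ee_rot: [0.694, 0.683, 0.163, 0.158]
wrist_force: [1.0, -0.1, 0.4]
finger_gap: 0.0386
```

{"api": "send_rows", "payload": {
  "moves": [
    [0.45,0.05,0,-0.02,0],
    [0.45,0.1,0,-0.04,0],
    [0.45,0.15,0,-0.05,0],
    [0.45,0.2,0,-0.05,0],
    [0.45,0.25,0,-0.05,0],
    [0.45,0.3,0,-0.05,0],
    [0.45,0.3,0,-0.05,0],
    [0.45,0.3,0,-0.05,0]
  ]
}}

```text
time: 35.7
tool_pos: [0.3762, 0.3351, 0.4149]
ee_rot: [0.693, 0.685, 0.163, 0.157]
wrist_force: [-0.3, -0.4, -0.1]
finger_gap: 0.0386
```

```bash
python3 - <<'E'
from h import *
go([.5,.03,.1])
I={n:eyes.capture(n)[:,:,::-1].copy() for n in("top","scene")}
for n in I: cv2.imwrite(f"pics/{n}11.png",I[n])
P=proj("top",[[.507,.038,.014],[.507,.038,.003]]);print(P)
d=cv2.absdiff(I["top"],cv2.imread("pics/top0.png")).max(2)
def blobs(x0,x1,y0,y1,t=14):
    m=np.zeros_like(d);m[y0:y1,x0:x1]=(d[y0:y1,x0:x1]>t);k,l,st,ce=cv2.connectedComponentsWithStats(m)
    return [(st[i].tolist(),ce[i].round(1).tolist()) for i in range(1,k) if st[i,4]>8]
print("tray region",blobs(205,280,240,305)); print("shelf",blobs(328,440,150,235))
u,v=np.round(P[0]).astype(int)
for r in I["top"].max(2)[v-12:v+12,u-14:u+16]: print(" ".join(f"{x:3d}" for x in r))
g=I["top"].max(2);m=(g<50).astype(np.uint8);k,l,st,ce=cv2.connectedComponentsWithStats(m)
print([ (st[i].tolist(),ce[i].round(1).tolist()) for i in range(1,k) if 100<st[i,4]<250])
E
```

```text
t 35.7 gp [0.4444 0.3358 0.2761] az 1.561 lean [0.4409 0.0044] gap 0.0386 q [ 0.8178  0.0382 -0.2656  0.9397 -0.3243  0.7758] F [-0.2908 -0.4166 -0.1253]
  shift [-0.3069 -0.0237  0.1812] spin None
[[241.0198 271.7767]
 [241.7382 274.4548]]
tray region [([238, 268, 14, 12, 85], [244.8, 273.7]), ([205, 289, 62, 16, 535], [227.8, 299.2])]
shelf []
 78  88 107 114 116 115 116 116 115 115 114 116 116 116 117 116 120 117 118 122 116 119 118 120 120 122 118 122 120 119
 87  97 110 117 118 116 118 119 116 116 117 115 118 116 116 117 117 117 117 116 116 118 117 119 119 120 120 119 120 119
 95 110 114 114 119 116 118 114 118 119 116 116 120 113 117 116 115 115 115 115 117 118 115 116 118 115 117 120 118 118
104 112 114 117 113 117 116 116 117 117 117 116 119 117 117 116 117 118 118 117 115 119 115 117 118 116 119 117 115 120
106 115 114 116 115 115 116 114 117 117 119 118 118 116 118 116 118 117 119 119 119 117 116 117 122 113 118 119 115 114
110 112 115 114 117 117 116 118 115 117 119 118 115 119 115 115 115 120 118 115 117 118 119 118 118 119 117 118 116 119
113 114 113 116 115 115 116 115 
[... 1557 characters left out ...]
18 117 116 116 117 115 111 106  99  96  98  98  99 105 112 114 113 118 120 116 117 121 117
116 117 115 112 115 116 119 117 115 115 116 117 119 117 118 114 113 112 112 112 115 118 116 118 117 116 117 116 115 116
114 115 115 114 117 113 118 114 113 115 115 119 119 118 119 118 118 118 119 116 119 117 119 117 118 117 116 117 119 115
113 116 116 116 113 111 116 114 115 114 114 116 119 116 116 116 119 116 117 121 118 118 121 117 119 119 118 118 120 119
116 113 113 109 113 115 114 117 115 115 116 113 115 117 117 118 115 118 117 118 117 119 117 119 119 113 120 119 119 118
[([400, 166, 11, 11, 103], [404.9, 171.1]), ([397, 288, 12, 26, 184], [402.3, 300.8]), ([110, 297, 13, 13, 122], [115.7, 303.2])]
```

The knob sits near the tray centre at top pixel ≈(243,274) against (241,273) predicted, and there is no change in the shelf region. One last check of the probe handle, then I'll hand in.

```bash
python3 - <<'E'
from h import *
from bench import close_job
g=cv2.imread("pics/scene11.png").max(2);k,l,st,ce=cv2.connectedComponentsWithStats((g<50).astype(np.uint8))
P=proj("scene",[[.4135,-.281,.0455]])[0]
q=min((i for i in range(1,k) if st[i,4]>80),key=lambda i:np.linalg.norm(ce[i]-P));print(st[q],ce[q])
o1,d1=ray("top",[(402.3,300.8)]);o2,d2=ray("scene",[ce[q]])
t=np.linalg.lstsq(np.c_[d1[0],-d2[0]],o2-o1,rcond=None)[0];p=o1+d1[0]*t[0];r=o2+d2[0]*t[1];print("handle mid",(p+r)/2,np.linalg.norm(p-r))
x0,y0,w,h=st[q,:4]; print("upright bbox pred",proj("scene",[[.4135,-.281,.082],[.4135,-.281,.004]]))
a=cv2.imread("pics/top11.png").max(2);u=proj("top",[[.55,-.29+.007*0,.012],[.55,-.236,.012]]);print(u)
d=cv2.absdiff(cv2.imread("pics/top11.png"),cv2.imread("pics/top0.png")).max(2)>18
ys,xs=np.where(d[235:290,370:430]);print("probe px rows",ys.min()+235,"cols at top",xs[ys<ys.min()+3].min()+370,xs[ys<ys.min()+3].max()+370)
print(onz("top",[(400,ys.min()+235)],.012))
s=bot.sense();print(s["time"],s["joint_vel"].round(3))
close_job()
E
```

```text
[405 283  10  45 300] [409.6367 305.3   ]
handle mid [ 0.4164 -0.2833  0.0468] 0.00033187552799977945
upright bbox pred [[409.5896 287.1287]
 [405.9741 328.4213]]
[[393.9909 252.3446]
 [369.3068 252.8506]]
probe px rows 254 cols at top 373 397
[[ 0.5454 -0.3025  0.012 ]]
35.8 [-0.021 -0.021 -0.012 -0.001  0.    -0.002]
the job is handed in; nothing more can be done
```

I finished the job and handed it in at about 35.8 s of the 58 s allowed; no verdict was reported.

**What I did**
- **Aligning the probe:** I gripped the probe by its handle and turned it in line with the shelf, then let go.
- **Leaning the hand:** The moves have no tilt command. I got a lean of about 27° by pushing past the arm's reach limits in free space, after undoing a first attempt in the wrong direction.
- **Dragging the knob out:** I gripped the probe again, reached under beside the knob, caught it in the pocket and drew it out to about 88 mm in front of the lower deck. I then laid the probe down and released it.
- **Placing the knob:** The probe was too close for a safe grip on the knob. I took the handle once more, slid the probe off the knob and released it again. Then I picked the knob up by its disc and set it in the tray.

**Last checks**
- **Knob:** It lies within a few mm of the tray centre, upright in the picture.
- **Probe:** The handle's mid-height measured 47 mm, so it is standing upright and the probe is flat. The lip is at x ≈ 0.545–0.55 m, which puts the hook pocket about 40–45 mm in front of the lower deck.
- **Shelf items:** The shelf part of the top picture shows no change from the start.
- **Arm:** It stood clear of everything, about 0.3 m to the left of the tray.

**Disagreements and gaps**
- Camera positions differed by 2–3 mm between views.
- The knob measured about 50 mm behind the shelf's front edge, just under the stated 55–75 mm. I allowed for this in the reach.
- The arm hid the knob from the fixed cameras during the drag, so I only confirmed it after releasing the probe.

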